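Change the dry bath over to conical tubes and start it

TASK

Change the dry bath over for conical tubes: swing its clear lid right open, lift the dark many-hole block out of the heater and put it away flat in the black storage cradle, and seat the bright aluminium tube block squarely, right down in the heater's well. Then stand every tube from the green rack in that block, each in a bore of its own size and fully home in its conical seat, standing loose, and after that press the red start button. Keep the tubes upright throughout and leave the other things on the bench where they are.

Things in the scene. Friction and masses are not known exactly. Their poses are not given: they have to be found in the camera images.
- lid (a joint): The heater's clear lid (204 mm wide, 35 mm high, 0.25 kg) over the well, hinged on a line along the well's y that lies 77 mm behind (+x) and 22 mm above point well. 0 = shut (as at the start), grows as its front swings up and back, 1.9 rad = open on its stop, its bar then about 225 mm above the bench. Let go short of about 1.5 rad it falls shut; beyond, back onto its stop.
- lid_bar (a point): Middle of the lid's black grip bar: round, 10 mm thick, 90 mm long, along the well's y, 32 mm in front of the lid's front wall. When shut it is 112 mm above the bench (console below it 66 mm, deck edge 84 mm), 153 mm ahead of and 24 mm above the hinge line, and swings on an arc about that line. Axes turn with the lid.
- well (a point): Centre of the floor of the well in the fixed white dry-bath heater, 66 mm above the bench; x points to the heater's back. Pocket 57 (x) by 171 (y) mm, 18 mm deep, rim bevelled 3.5 mm: blocks (54 by 168) have 1.5 mm play all round, and when seated have their origin here. Heater 220 mm wide; console at x -140 to -60 mm 66 mm high, deck from there to x 90 mm 84 mm high.
- micro_block: Dark steel-coloured block with 30 small holes, 54 mm (x) by 168 mm (y) by 45 mm high, about 0.85 kg, seated in the heater's well at the start. Origin: centre of its underside. Grip it across its 54 mm width by the part above the deck. Either way round is fine.
- tube_block: Bright aluminium block with five bores in a row along its length: two big, three small. 54 mm (x) by 168 mm (y) by 45 mm high, about 0.9 kg, loose on the bench at the start. Origin: centre of its underside. Either way round is fine. It is the thing that may get knocked aside.
- big_bore1 (a point): Floor of a big bore of the tube block, on its axis, 6.6 mm above the block's underside and 38.4 mm below its top, at y = -63 mm in the block's frame. Bore 32 mm in diameter, narrowing at its foot to a conical seat; a fully seated 50 mL tube has its origin (tip) here, within about 1.5 mm.
- big_bore2 (a point): Floor of a big bore of the tube block, on its axis, 6.6 mm above the block's underside and 38.4 mm below its top, at y = -22 mm in the block's frame. Bore 32 mm in diameter, narrowing at its foot to a conical seat; a fully seated 50 mL tube has its origin (tip) here, within about 1.5 mm.
- small_bore1 (a point): Floor of a small bore of the tube block, on its axis, 6.6 mm above the block's underside and 38.4 mm below its top, at y = 12.5 mm in the block's frame. Bore 19.5 mm in diameter, narrowing at its foot to a conical seat; a fully seated 15 mL tube has its origin (tip) here, within about 1.5 mm.
- small_bore2 (a point): Floor of a small bore of the tube block, on its axis, 6.6 mm above the block's underside and 38.4 mm below its top, at y = 41 mm in the block's frame. Bore 19.5 mm in diameter, narrowing at its foot to a conical seat; a fully seated 15 mL tube has its origin (tip) here, within about 1.5 mm.
- small_bore3 (a point): Floor of a small bore of the tube block, on its axis, 6.6 mm above the block's underside and 38.4 mm below its top, at y = 69.5 mm in the block's frame. Bore 19.5 mm in diameter, narrowing at its foot to a conical seat; a fully seated 15 mL tube has its origin (tip) here, within about 1.5 mm.
- cradle_floor (a point): Centre of the floor of the black storage cradle, 8 mm above the bench; axes along the cradle. The cradle is a fixed shallow tray 78 mm (x) by 192 mm (y) and 16 mm high whose pocket, 62 mm by 176 mm and 8 mm deep, takes one block with 4 mm play on every side. A block put away has its origin here, its long side along y.
- rack: Green tube rack, fixed, 58 mm (x) by 178 mm (y) by 50 mm high, origin at the centre of its underside. Five square cells in a row along y hold the tubes upright: two of 33 mm at y = -64 and -22 mm, three of 20 mm at y = 14, 43.5 and 73 mm, all with their floor 5 mm above the bench. Some cells may be empty.
- tube50_1: 50 mL conical tube, 29 mm in diameter, 115 mm long, standing in a big cell of the rack; blue cap 34.4 mm in diameter and 14 mm tall at the top (101 to 115 mm above the tip). 55 g. Origin: centre of the pointed tip; z runs up the tube to the cap. The cone at the tip is 15 mm long. May be absent.
- tube50_2: 50 mL conical tube, 29 mm in diameter, 115 mm long, standing in a big cell of the rack; blue cap 34.4 mm in diameter and 14 mm tall at the top (101 to 115 mm above the tip). 55 g. Origin: centre of the pointed tip; z runs up the tube to the cap. The cone at the tip is 15 mm long. May be absent.
- tube15_1: 15 mL conical tube, 16.4 mm in diameter, 119 mm long, standing in a small cell of the rack; orange cap 22 mm in diameter and 16 mm tall at the top (103 to 119 mm above the tip). 22 g. Origin: centre of the pointed tip; z runs up the tube to the cap. The cone at the tip is 20 mm long. May be absent.
- tube15_2: 15 mL conical tube, 16.4 mm in diameter, 119 mm long, standing in a small cell of the rack; orange cap 22 mm in diameter and 16 mm tall at the top (103 to 119 mm above the tip). 22 g. Origin: centre of the pointed tip; z runs up the tube to the cap. The cone at the tip is 20 mm long. May be absent.
- tube15_3: 15 mL conical tube, 16.4 mm in diameter, 119 mm long, standing in a small cell of the rack; orange cap 22 mm in diameter and 16 mm tall at the top (103 to 119 mm above the tip). 22 g. Origin: centre of the pointed tip; z runs up the tube to the cap. The cone at the tip is 20 mm long. May be absent.
- start (a joint): Red round start button, 26 mm in diameter, on the console's top; pressed straight down. 0 = out, 0.006 m = fully down (5 N, springs back). Press it at least 4 mm down.
- start_top (a point): Centre of the top of the start button's cap, about 88 mm above the bench when out.
- tip_box: Yellow pipette tip box, 85 by 122 by 62 mm, origin under its centre; leave it alone.
- reagent: Amber reagent jar, 60 mm in diameter, 120 mm high, origin under its centre; leave it alone.
- timer: White lab timer lying flat, 65 by 65 by 18 mm, origin under its centre; leave it alone.
- marker: Black marker with a blue cap, 135 mm long, lying along its x, origin under its centre; leave it alone.
- kit_box: Blue kit box, 100 by 160 by 85 mm, origin under its centre; leave it alone.

How it is judged:
By the outcome, as a careful person would: the job done as asked, in the order asked, and still so for the second after the job is handed in, with the robot touching nothing.
Of tube50_1, tube50_2, tube15_1, tube15_2, tube15_3 only 3 to 5 are there at a start; the rules pass over those that are not, and their reading is None.
At some moment in a run one of tube_block may be knocked a few centimetres aside while the robot is not near it.
It also fails if it takes over 210 s, if anything falls off the work surface, if the arm or the gripper's body presses on something with over 40 N, if the wrist force passes 120 N, or if a joint passes its speed limit or range.

ROBOT

A 6-joint arm with a two-finger parallel gripper is mounted at the origin on the work surface. World frame = base frame: x ahead of the robot, y to its left, z up, the work surface at z = 0. Lengths are in mm, angles in rad, forces in N, time in s.
With the tool pointing down it reaches from about 350 to 775 mm from the base axis. Payload 7.3 kg.
Tool frame: the origin (TCP) lies on the mounting face of the last link; the fingertips stand 178 mm ahead of it and the grasp point (between the pads) lies 159 mm ahead of it; z points along the fingers, y is the line along which they close (so a half turn about z gives the same grasp; the last joint's range is limited). The gripper opens to 92 mm and grips with 3 to 60 N. Pads are 19 mm wide; open, the fingers measure 130 mm over their backs; the gripper's body (75 mm by 190 mm) begins 47 mm behind the grasp point.
Start: joints at [-1.356, 0.342, 1.524, -0, 1.275, -0.146], TCP at [185.357, -491.193, 404.741] pointing down, gripper open.
Joint ranges: [-2.53, 2.53], [-0.77, 2.02], [0.04, 2.7], [-1, 4.14], [0.28, 2.66], [-3.11, 3.11]. Speed limits (rad/s): [2.57, 2.57, 3.14, 3.14, 3.14, 3.14].

INTERFACE

Orientations are given as [roll, pitch, yaw] about the fixed x, y, z axes, in that order (R = Rz(yaw) Ry(pitch) Rx(roll)).
In Python, from plant import bot gives the robot as it stands.
- The arm moves only by the shell command python3 shift.py 'ROWS'. ROWS is one flat JSON list of numbers that holds 1 to 5 rows one after another, with no inner brackets; each row has 5 numbers: the finger opening in mm, then dx, dy, dz in m, then a turn about the tool's z in units of 0.2 rad; each row is the pose to reach, as a shift and turn from the pose commanded when the command began, along the tool's axes at that moment; what a row does not reach only later rows make up. A row lasts 1/8 s, in which the tool goes at most 62.5 mm and 0.188 rad, less where a joint would pass 70% of its speed; a pose out of reach is approached as far as the arm can. The fingers move at their own pace and stop on an object; the grip force is fixed at half the most. Time passes only in rows, so rows that do not move let the fingers close. It prints the time, the measured TCP pose, the force, the opening and the grip force at its end. Input that does not fit is refused with a message, and nothing moves.
- bot.get_obs(): the state, without advancing time (a new reading comes with each control period).
- bot.capture(name): name is "side" or "top"; returns a dict with "color" (480x640x3 uint8, red, green, blue), "K" (3x3 intrinsics, pixels), "k1" (the pictures are not rectified: a ray, as slopes to the right and down, at radius r is drawn at 1 + k1 r^2 times it, then the intrinsics apply), "R" (3x3) and "t" (3): a world point X has camera coordinates R X + t. Camera axes: x right, y down, z forward; pixel columns grow to the right and rows downward; lengths in mm; the calibration is good to about 2 mm. A picture is of the moment at which its call begins. There is no depth.
- bot.close_job(): hands the job in; it is judged then, once.
The state is a dict: "time": time; "joint_positions": joint angles; "dq": joint speeds; "tau": joint torques, N m; "tool_pos": TCP position; "tcp_rot": TCP orientation; "contact_force": force on the tool from outside, world axes, zero at the start; "moment": the same for the moment, N m; "grip_width": finger opening in mm; "finger_force": force on a finger pad.
Only numpy, scipy, OpenCV 4.12 (cv2) and the standard library are available. Lean on these libraries where they do the work, as an engineer would, in place of code of your own. Each camera call takes 0.05 s, during which the arm holds its last target. There are 200 camera calls.

## Working session

There is one attempt and no reset: what is moved stays moved. The work goes in short steps, Python scripts to look and compute and a shell command to move; the robot and the scene stay as the last step left them, time stands still between calls to the robot, and variables do not carry over. Pictures are saved under pics/ and viewed, at most 14 in all, crops included, and the job is handed in when it is done.

```bash
ls; mkdir -p pics
python3 - <<'E'
from plant import bot
import cv2
o=bot.get_obs(); print(o['time'],o['tool_pos'],o['tcp_rot'],o['grip_width'])
for n in("side","top"):
    c=bot.capture(n); cv2.imwrite(f"pics/{n}0.png",c["color"][:,:,::-1]); print(n,c["K"],c["k1"],c["R"],c["t"], -c["R"].T@c["t"])
E
```

```text
pics
plant.py
shift.py
0.0 [ 185.34418978 -491.05620165  404.0314337 ] [-3.14008010e+00 -2.34930527e-04  3.60835075e-01] 91.71840524357246
side [[545.36779218   0.         318.69169314]
 [  0.         545.36779218 229.64196056]
 [  0.           0.           1.        ]] -0.05604575598312822 [[ 0.99917221 -0.04015907 -0.00649219]
 [-0.03251956 -0.69260797 -0.72058079]
 [ 0.02444131  0.72019543 -0.69334059]] [-522.66563464  143.90970818 1262.6089322 ] [ 496.05303828 -830.64193432  975.7233448 ]
top [[562.96955001   0.         319.26119323]
 [  0.         562.96955001 243.54345727]
 [  0.           0.           1.        ]] -0.08218418900414062 [[-0.00279843 -0.9999835   0.00501679]
 [-0.99064169  0.00208763 -0.13647225]
 [ 0.13645953 -0.00535175 -0.99063119]] [  48.92978099  534.36646148 1638.93053396] [ 305.8549351    56.58456412 1696.25643096]
```

View pics/side0.png

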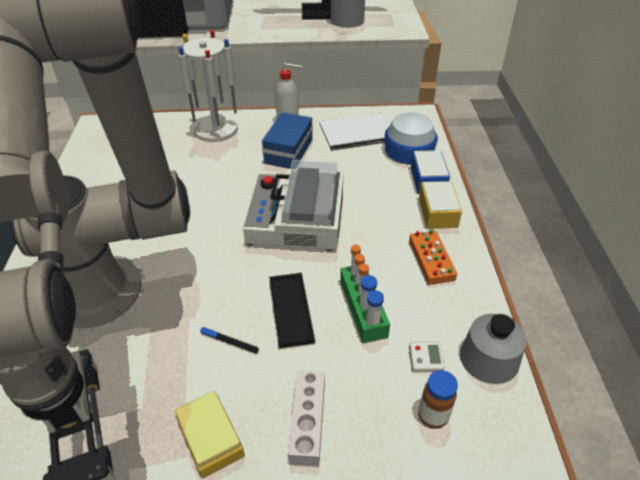

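View pics/top0.png

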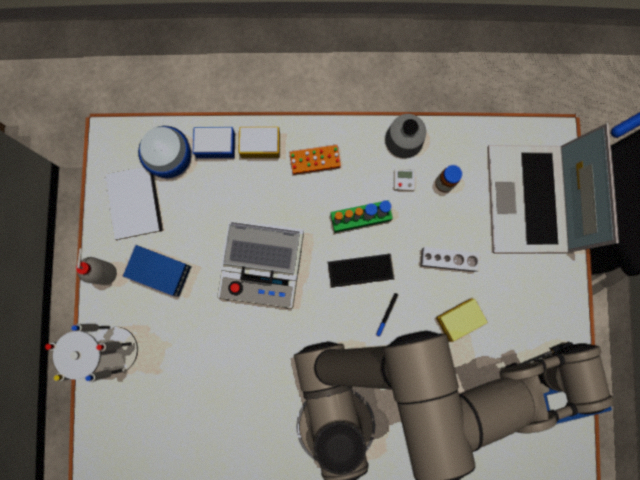

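Side view: the heater is at about (295,205), cradle (291,308), rack (364,300) with 3 orange and 2 blue caps, and tube block (307,420). In the top view the heater is at (262,265), cradle (361,270), rack (361,216) and block (450,259).

Run:
```python
import cv2,numpy as np
t=cv2.imread("pics/top0.png"); s=cv2.imread("pics/side0.png")
a=cv2.resize(t[190:320,210:410],None,fx=4,fy=4,interpolation=cv2.INTER_CUBIC); cv2.imwrite("pics/c1.png",a)
b=cv2.resize(s[150:350,235:400],None,fx=3,fy=3,interpolation=cv2.INTER_CUBIC);cv2.imwrite("pics/c2.png",b)
```

```text
(no output)
```

View pics/c1.png

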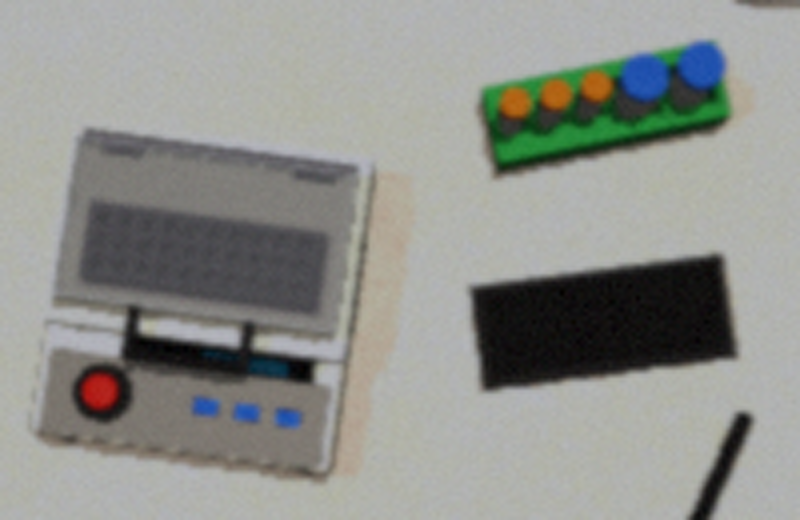

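View pics/c2.png

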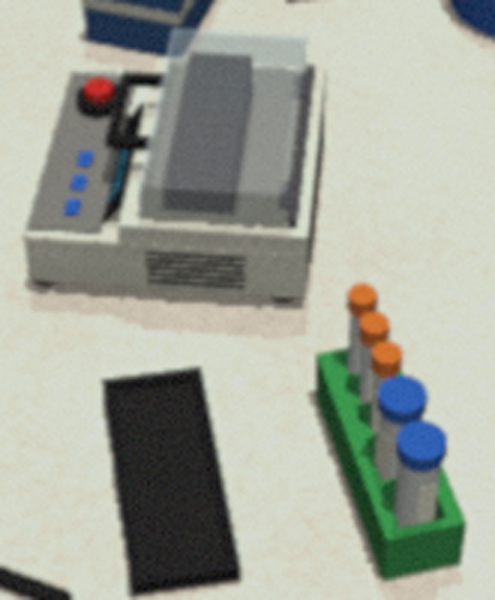

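The top crop shows the heater with its red button at full pixels (235,288), the grip bar from (242,278) to (271,283), the cradle corners, and the rack with 3 orange and 2 blue caps. The side crop confirms this and shows the lid shut. Next I'll fit poses.

```bash
cat > h.py <<'E'
import numpy as np,cv2
from scipy.optimize import least_squares,minimize
def proj(c,X):
    X=np.atleast_2d(X).astype(float); p=X@c["R"].T+c["t"]; s=p[:,:2]/p[:,2:]
    s=s*(1+c["k1"]*(s**2).sum(1,keepdims=True)); return s@c["K"][:2,:2].T+c["K"][:2,2]
def onplane(c,uv,z):
    f=lambda q:(proj(c,[q[0],q[1],z])[0]-uv); return least_squares(f,[550,0],x_scale=100).x
def pt(p,X):  # pose x,y,yaw ; X local (z = world height)
    X=np.atleast_2d(X).astype(float); c,s=np.cos(p[2]),np.sin(p[2])
    return np.c_[p[0]+c*X[:,0]-s*X[:,1],p[1]+s*X[:,0]+c*X[:,1],X[:,2]]
def fitpts(obs,p0):  # obs: list (cam,localX,uv)
    f=lambda p:np.concatenate([proj(c,pt(p,X))[0]-uv for c,X,uv in obs])
    r=least_squares(f,p0,x_scale=[10,10,.05],loss="soft_l1"); return r.x,np.round(r.fun.reshape(-1,2),1)
def box(a,b,z0,z1): return [[x*a/2,y*b/2,z] for x in(-1,1) for y in(-1,1) for z in(z0,z1)]
def sil(c,P,S=8):
    uv=proj(c,P); m=np.zeros((480*1,640*1),np.uint8)
    cv2.fillConvexPoly(m,cv2.convexHull((np.round(uv*256)).astype(np.int32)),255,cv2.LINE_AA,8); return m/255.
def fitsil(obs,loc,p0): # obs list (cam,mask float)
    f=lambda p:sum(np.abs(sil(c,pt(p,loc))-m).sum() for c,m in obs)
    best=None
    for _ in range(3):
        r=minimize(f,p0,method="Nelder-Mead",options=dict(initial_simplex=[p0,np.add(p0,[6,0,0]),np.add(p0,[0,6,0]),np.add(p0,[0,0,.05])],xatol=.02,fatol=.05)); p0=r.x
    return r.x,r.fun,[m.sum() for _,m in obs]
def blob(mask,uv):
    n,l,st,ce=cv2.connectedComponentsWithStats(mask.astype(np.uint8)); u,v=int(uv[0]),int(uv[1])
    i=l[v,u]; return (l==i).astype(float),ce[i],st[i,4]
def go(bot,x,y,z,yaw=None,src=None):
    """grasp point target (pointing down) -> rows shift"""
    o=bot.get_obs() if src is None else src; p=o["tool_pos"];w=o["tcp_rot"][2]
    d=np.array([x,y,z+159])-p; dx=d[0]*np.cos(w)+d[1]*np.sin(w); dy=d[0]*np.sin(w)-d[1]*np.cos(w)
    t=0 if yaw is None else -(((yaw-w)+np.pi/2)%np.pi-np.pi/2)
    print("shift dx %.1f dy %.1f dz %.1f turn %.3f  | yaw %.3f"%(dx,dy,-d[2],t,w))
E
cat > m0.py <<'E'
from plant import bot
from h import *
import pickle
T=bot.capture("top");S=bot.capture("side");pickle.dump((T,S),open("ts0.pkl","wb"))
f1=lambda u,v:np.array([(u+.5)/4-.5+210,(v+.5)/4-.5+190]); f2=lambda u,v:np.array([(u+.5)/3-.5+235,(v+.5)/3-.5+150])
def cls(c):
    h=cv2.cvtColor(c["color"],cv2.COLOR_RGB2HSV).astype(int); return h[...,0],h[...,1],h[...,2]
# cradle
ob=[]
for c,uv in((T,(361,270)),(S,(291,308))):
    h,s,v=cls(c); m,ce,a=blob(cv2.medianBlur(((v<70)*255).astype(np.uint8),3)>0,uv); print("cradle blob",ce,a,onplane(c,ce,12)); ob.append((c,m))
p0=list(onplane(T,(361,270),16))+[0.1]
print("cradle",fitsil(ob,box(78,192,0,16),p0),"T",fitsil(ob[:1],box(78,192,0,16),p0)[0],"S",fitsil(ob[1:],box(78,192,0,16),p0)[0])
# caps
for nm,lo,hi,z in(("orange",5,18,116),("blue",105,120,113)):
  for c,n in((T,"T"),(S,"S")):
    h,s,v=cls(c); m=((h>=lo)&(h<=hi)&(s>140)&(v>90)).astype(np.uint8); k,l,st,ce=cv2.connectedComponentsWithStats(m)
    for i in range(1,k):
        q=onplane(c,ce[i],z)
        if st[i,4]>15 : print(nm,n,ce[i].round(1),st[i,4],q.round(1))
for c,n in((T,"T"),(S,"S")):
    h,s,v=cls(c); m=(((h<6)|(h>174))&(s>150)&(v>90)).astype(np.uint8); k,l,st,ce=cv2.connectedComponentsWithStats(m)
    for i in range(1,k):
        if st[i,4]>25: print("red",n,ce[i],st[i,4],onplane(c,ce[i],86))
    m,ce,a=blob((h>45)&(h<75)&(s>120),(349,225) if n=="T" else (375,325)); print("green",ce,a,onplane(c,ce,45))
    # block
    bx=(slice(240,275),slice(412,488)) if n=="T" else (slice(365,470),slice(280,335))
heat=[(T,[90,110,84],f1(84,130)),(T,[90,-110,84],f1(373,160)),(T,[-140,110,66],f1(35,432)),(T,[-140,-110,66],f1(325,473)),
 (T,[-76,45,112],f1(128,350)),(T,[-76,-45,112],f1(244,369)),(S,[-76,45,112],f2(127,80)),(S,[-76,-45,112],f2(118,143)),(S,[90,-110,84],f2(308,238)),(S,[-140,-110,66],f2(28,233))]
print("heater",*fitpts(heat,[560,150,-.1]))
E
python3 m0.py
python3 - <<'E'
import pickle,cv2,numpy as np
T,S=pickle.load(open("ts0.pkl","rb"))
a=cv2.resize(T["color"][235:280,410:490],None,fx=5,fy=5,interpolation=cv2.INTER_CUBIC)
b=cv2.resize(S["color"][365:470,280:335],None,fx=5,fy=5,interpolation=cv2.INTER_CUBIC)
o=np.zeros((525,690,3),np.uint8);o[:225,:400]=a;o[:,410:685]=b;cv2.imwrite("pics/c3.png",o[...,::-1])
E
```

```text
cradle blob [360.26086957 270.14897698] 1564 [456.93924043 -75.43032005]
cradle blob [290.98486123 310.7275021 ] 2378 [458.44215623 -85.09400769]
cradle (array([ 4.57032187e+02, -7.23013571e+01,  1.04648640e-01]), np.float64(589.0196078431372), [np.float64(1564.0), np.float64(2378.0)]) T [ 4.57187279e+02 -7.58737076e+01  1.36225887e-01] S [ 4.56881702e+02 -7.15311122e+01  1.02130517e-01]
orange T [256.8 113.3] 825 [910.7 230.8]
orange T [493.9 113.9] 384 [ 910.9 -471.7]
orange T [ 82.9 181.6] 376 [707.5 737.3]
orange T [578.  126.6] 51 [ 875.  -727.1]
orange T [314.9 159.3] 891 [770.   60.1]
orange T [358.8 211.6] 41 [615.5 -65.1]
orange T [348.4 213.7] 37 [609.4 -35.3]
orange T [338.2 215.8] 34 [603.3  -6.2]
orange T [590.2 297.4] 267 [ 366.2 -727. ]
orange T [ 76.3 300. ] 145 [363.3 737.5]
orange T [ 71.1 429.8] 323 [  3.4 737.9]
orange T [597.3 447.3] 198 [ -52.7 -727.1]
orange S [485.  235.2] 449 [900.2  26.8]
orange S [432.5 258. ] 1175 [768.1 -37.2]
orange S [359.5 260. ] 241 [610.1 -35.7]
orange S [551.2 417.8] 531 [ 900.5 -414.4]
orange S [439.5 401.4] 162 [ 716.9 -373.3]
blu
[... 851 characters left out ...]
.7 -208.4]
blue S [442.2 384.5] 637 [ 728.9 -339.6]
red T [ 82.6407767  268.05825243] 103 [457.16321667 736.11490905]
red T [234.42857143 287.34920635] 63 [401.65551677 290.97204623]
red T [ 47.74074074 346.40740741] 27 [230.91240076 829.02065629]
green [357.18397086 220.78142077] 549 [601.54843114 -65.53831225]
red S [284.93333333  74.13333333] 75 [444.13087699 854.0626604 ]
red S [267.58333333 179.6       ] 60 [401.90672797 287.74738611]
green [362.29214475 310.52162401] 1133 [ 611.82088767 -116.99466469]
heater [ 4.97594219e+02  2.16271398e+02 -1.40026275e-01] [[-2.3 -3.6]
 [ 0.2 -0.9]
 [-1.6 -0.4]
 [ 1.1 -0. ]
 [-1.5  0.1]
 [ 1.1 -0.2]
 [ 0.2 -1. ]
 [-2.6  0.8]
 [-0.   0.3]
 [-1.8  1.2]]
```

View pics/c3.png

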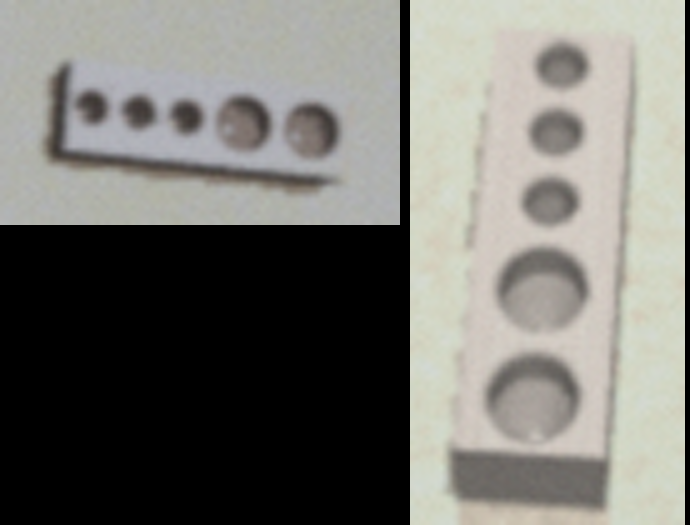

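The crop shows all five bores clearly in both views: two big on the right in the top view and near in the side view.

Run:
```python
from plant import bot
from h import *
import pickle
T,S=pickle.load(open("ts0.pkl","rb"))
a=lambda u,v:np.array([410+(u+.5)/5-.5,235+(v+.5)/5-.5]); b=lambda u,v:np.array([280+(u-410+.5)/5-.5,365+(v+.5)/5-.5])
ys=[69.5,41,12.5,-22,-63]
t=[(T,[0,y,45],a(*q)) for y,q in zip(ys,[(91,107),(138,112),(186,117),(243,123),(311,130)])]
s=[(S,[0,y,45],b(*q)) for y,q in zip(ys,[(562,66),(556,132),(550,201),(542,290),(533,397)])]
for o in(t,s,t+s): print("block",*fitpts(o,[500,-300,0]))
f1=lambda u,v:np.array([(u+.5)/4-.5+210,(v+.5)/4-.5+190])
f2=lambda u,v:np.array([(u+.5)/3-.5+235,(v+.5)/3-.5+150])
for q in((128,350),(244,369)): print("barT",onplane(T,f1(*q),112))
for q in((127,80),(118,143)): print("barS",onplane(S,f2(*q),112))
for q in((180,148),(252,55),(165,52)): pass
go(bot,421,229,240,1.426)
go(bot,400,-200,245,1.426)
```

```text
block [ 4.87914355e+02 -3.42847493e+02 -1.07266874e-01] [[-0.1  0. ]
 [ 0.  -0. ]
 [-0.1 -0. ]
 [ 0.  -0. ]
 [ 0.   0. ]]
block [ 4.88174546e+02 -3.43481682e+02 -1.06366139e-01] [[-0.   0. ]
 [ 0.   0.1]
 [-0.   0.1]
 [ 0.1 -0.3]
 [-0.   0.1]]
block [ 4.88105810e+02 -3.43283774e+02 -1.06519383e-01] [[ 0.1 -0. ]
 [ 0.2 -0.1]
 [ 0.1 -0.1]
 [ 0.2 -0.1]
 [ 0.2 -0.1]
 [-0.1 -0.1]
 [-0.   0. ]
 [-0.   0. ]
 [ 0.  -0.4]
 [-0.1 -0. ]]
barT [428.92598998 267.29375985]
barT [415.41890681 185.28595998]
barS [428.28868158 267.1837854 ]
barS [422.23804476 185.13831379]
shift dx 474.7 dy -590.6 dz 5.3 turn -1.065  | yaw 0.361
shift dx 303.6 dy -196.6 dz 0.3 turn -1.065  | yaw 0.361
```

The manual's scale: shifts go in m and turns go in units of 0.2 rad. Converting my numbers, 300 mm is 0.3, -190 mm is -0.19, -0.9 rad is -4.5.

```bash
python3 shift.py '[18, 0.3, -0.19, 0, -4.5, 18, 0.3, -0.19, 0, -4.5, 18, 0.3, -0.19, 0, -4.5, 18, 0.3, -0.19, 0, -4.5, 18, 0.3, -0.19, 0, -4.5]'; python3 shift.py '[18, 0, 0, 0, 0, 18, 0, 0, 0, 0]'; python3 -c "
from h import *
from plant import bot
go(bot,421.5,227,220,1.426)"
```

```text
time: 0.82
tool_pos: [374.2, -239.8, 404.8]
tcp_rot: [3.141, 0.0, 1.266]
contact_force: [0.4, -0.8, -0.6]
grip_width: 46.5
finger_force: 0.0
time: 1.08
tool_pos: [373.3, -241.7, 404.7]
tcp_rot: [-3.141, 0.001, 1.261]
contact_force: [-0.1, 0.3, -0.0]
grip_width: 26.5
finger_force: 0.0
shift dx 461.0 dy -97.1 dz 25.7 turn -0.165  | yaw 1.261
```

```bash
python3 shift.py '[18, 0.3, -0.063, 0, -0.825, 18, 0.3, -0.063, 0, -0.825, 18, 0.3, -0.063, 0, -0.825, 18, 0.3, -0.063, 0, -0.825, 18, 0.3, -0.063, 0, -0.825]' >/dev/null; python3 shift.py '[18, 0.16, -0.007, 0.02, 0, 18, 0.16, -0.007, 0.02, 0, 18, 0.16, -0.007, 0.02, 0, 18, 0.16, -0.007, 0.02, 0, 18, 0.16, -0.007, 0.02, 0]'; python3 -c "
from h import *
from plant import bot
go(bot,421.5,227,120,1.426)"
```

```text
time: 2.33
tool_pos: [421.6, 221.2, 384.5]
tcp_rot: [-3.141, 0.001, 1.423]
contact_force: [0.3, -0.2, -0.9]
grip_width: 18.2
finger_force: 0.0
shift dx 5.8 dy -1.0 dz 105.5 turn -0.003  | yaw 1.423
```

```bash
python3 shift.py '[18, 0.006, -0.001, 0.05, 0, 18, 0.006, -0.001, 0.09, 0, 18, 0.006, -0.001, 0.105, 0, 18, 0.006, -0.001, 0.105, 0]';python3 shift.py '[0, 0, 0, 0, 0, 0, 0, 0, 0, 0, 0, 0, 0, 0, 0]'
```

```text
time: 2.82
tool_pos: [421.2, 227.0, 279.0]
tcp_rot: [-3.14, 0.001, 1.423]
contact_force: [0.7, -0.2, 0.5]
grip_width: 18.3
finger_force: 0.0
time: 3.2
tool_pos: [421.9, 228.1, 280.8]
tcp_rot: [3.138, -0.0, 1.426]
contact_force: [3.9, -5.5, -1.7]
grip_width: 8.9
finger_force: 30.0
```

```bash
python3 shift.py '[0, 0, 0.0107, -0.0371, 0, 0, 0, 0.0302, -0.0704, 0, 0, 0, 0.0574, -0.0979, 0, 0, 0, 0.0905, -0.1177, 0, 0, 0, 0.1275, -0.1288, 0]'; python3 shift.py '[0, 0, 0.023, -0.0021, 0, 0, 0, 0.0386, -0.0015, 0, 0, 0, 0.054, 0.0004, 0, 0, 0, 0.069, 0.0041, 0, 0, 0, 0.0837, 0.0092, 0]'
```

```text
time: 3.82
tool_pos: [547.1, 210.0, 411.6]
tcp_rot: [3.14, -0.001, 1.426]
contact_force: [-0.5, 1.3, -3.9]
grip_width: 8.8
finger_force: 30.0
time: 4.45
tool_pos: [630.1, 198.2, 400.9]
tcp_rot: [3.14, -0.001, 1.426]
contact_force: [-0.9, 1.1, 1.9]
grip_width: 8.8
finger_force: 30.0
```

In the tool's units: -80 mm is -0.08, -40 mm is -0.04.

```bash
python3 shift.py '[20, 0, 0, 0, 0, 20, 0, 0, 0, 0, 20, 0, 0, -0.04, 0, 20, 0, 0, -0.08, 0]'; python3 shift.py '[90, -0.3, -0.2, 0, 0, 90, -0.3, -0.2, 0, 0, 90, -0.3, -0.2, 0, 0, 90, -0.3, -0.2, 0, 0, 90, -0.3, -0.2, 0, 0]'; python3 shift.py '[90, -0.3, -0.06, 0.07, 0, 90, -0.3, -0.06, 0.07, 0, 90, -0.3, -0.06, 0.07, 0, 90, -0.3, -0.06, 0.07, 0, 90, -0.3, -0.06, 0.07, 0]'
cat > snap.py <<'E'
import sys,pickle; from plant import bot; from h import *
n=sys.argv[1]; T=bot.capture("top");S=bot.capture("side");pickle.dump((T,S),open(n+".pkl","wb"))
o=np.zeros((600,800,3),np.uint8)
def put(c,r,dst,f):
    x0,y0,x1,y1=r; im=cv2.resize(c["color"][y0:y1,x0:x1],None,fx=f,fy=f,interpolation=cv2.INTER_CUBIC); o[dst[1]:dst[1]+im.shape[0],dst[0]:dst[0]+im.shape[1]]=im
for a in sys.argv[2:]:
    k,*v=a.split(","); v=list(map(int,v)); put(T if k=="T" else S,v[:4],v[4:6],v[6])
cv2.imwrite(f"pics/{n}.png",o[...,::-1])
E
python3 snap.py b1 T,215,215,305,315,0,0,4 S,235,140,355,255,370,0,3 T,325,245,400,295,0,410,3 S,265,265,320,350,370,350,2 T,325,195,400,245,500,420,4; python3 -c "
from h import *
from plant import bot
go(bot,421.5,227,300,1.426)"
```

```text
time: 4.95
tool_pos: [629.2, 198.4, 480.5]
tcp_rot: [-3.14, 0.001, 1.426]
contact_force: [0.1, -0.1, -0.4]
grip_width: 19.9
finger_force: 0.0
time: 5.58
tool_pos: [418.4, -34.7, 479.7]
tcp_rot: [3.141, 0.001, 1.427]
contact_force: [0.8, -1.7, 0.8]
grip_width: 65.4
finger_force: 0.0
time: 6.2
tool_pos: [317.1, -321.9, 409.9]
tcp_rot: [3.141, 0.001, 1.426]
contact_force: [1.1, -0.7, 0.1]
grip_width: 89.6
finger_force: 0.0
shift dx 561.1 dy 21.4 dz -50.4 turn -0.006  | yaw 1.420Traceback (most recent call last):
  File "snap.py", line 7, in <module>
    k,*v=a.split(","); v=list(map(int,v)); put(T if k=="T" else S,v[:4],v[4:6],v[6])
                                           ~~~^^^^^^^^^^^^^^^^^^^^^^^^^^^^^^^^^^^^^^
  File "snap.py", line 5, in put
    x0,y0,x1,y1=r; im=cv2.resize(c["color"][y0:y1,x0:x1],None,fx=f,fy=f,interpolation=cv2.INTER_CUBIC); o[dst[1]:dst[1]+im.shape[0],dst[0]:dst[0]+im.shape[1]]=im
                                                                                                        ~^^^^^^^^^^^^^^^^^^^^^^^^^^^^^^^^^^^^^^^^^^^^^^^^^^^^^
ValueError: could not broadcast input array from shape (200,300,3) into shape (180,300,3)
```

```bash
python3 snap.py b1 T,215,215,305,315,0,0,4 S,235,140,355,255,370,0,3 T,325,245,400,295,0,410,3 S,265,265,320,350,370,350,2 T,325,195,400,240,500,410,4
```

```text
(no output)
```

View pics/b1.png

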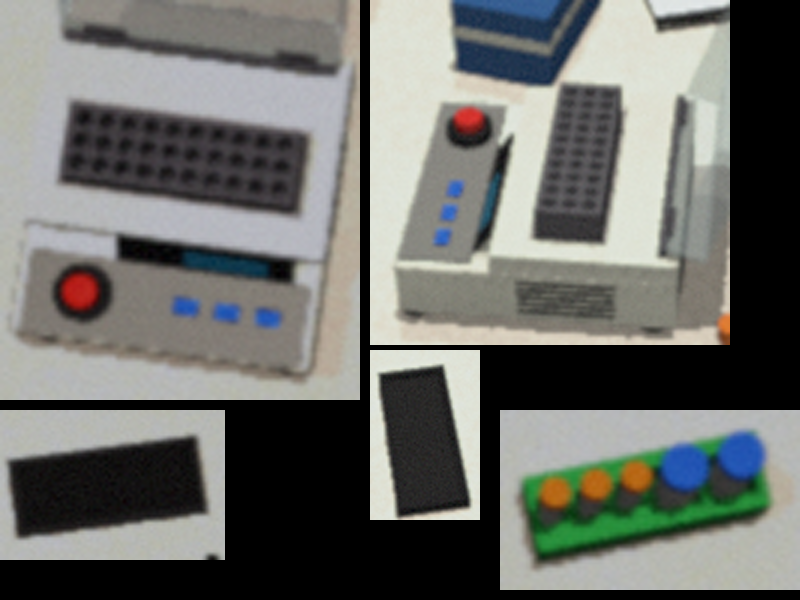

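The lid is fully open, the micro block is exposed, and the cradle is clear. Now precise fits.

```bash
cat > m1.py <<'E'
from plant import bot
from h import *
import pickle
T,S=pickle.load(open("b1.pkl","rb"))
t=lambda u,v:np.array([215+(u+.5)/4-.5,215+(v+.5)/4-.5]); s=lambda u,v:np.array([235+(u-370+.5)/3-.5,140+(v+.5)/3-.5])
m=[(T,[0,0,111],t(179.75,152.5)),(T,[27,84,111],t(72,101)),(T,[27,-84,111],t(308,132))]
ms=[(S,[-27,84,111],s(561,85)),(S,[27,84,111],s(622,87)),(S,[-27,-84,111],s(536,212)),(S,[27,-84,111],s(605,215))]
for o in(m,ms,m+ms): print("micro",*fitpts(o,[500,216,-.14]))
ct=lambda u,v:np.array([325+(u+.5)/3-.5,245+(v-410+.5)/3-.5]); cs=lambda u,v:np.array([265+(u-370+.5)/2-.5,265+(v-350+.5)/2-.5])
c=[(T,[39,96,16],ct(10,460)),(T,[39,-96,16],ct(196,437)),(T,[-39,-96,8],ct(207,511)),(T,[-39,96,8],ct(18,537))]
d=[(S,[-39,96,16],cs(379,374)),(S,[39,96,16],cs(443,367)),(S,[39,-96,8],cs(469,507)),(S,[-39,-96,8],cs(398,517))]
for o in(c,d,c+d): print("cradle",*fitpts(o,[457,-74,.12]))
h=[(T,[90,-110,84],t(355,62)),(T,[-60,-110,84],t(325,260)),(T,[-60,110,84],t(27,222)),(T,[-140,110,66],t(12,335)),(T,[-140,-110,66],t(302,376)),(S,[-60,-110,84],s(492,258)),(S,[90,-110,84],s(676,265)),(S,[-140,-110,66],s(398,262))]
print("heater",*fitpts(h,[497,216,-.14]))
def cyl(r,z0,z1): return [[r*np.cos(a),r*np.sin(a),z] for a in np.arange(0,6.28,.2) for z in(z0,z1)]
def hsv(c):
    return [x.astype(int) for x in cv2.split(cv2.cvtColor(c["color"],cv2.COLOR_RGB2HSV))]
for nm,lo,hi,r,z0,z1,G in(("o",3,20,11,108,124,[(615.5,-65),(609.4,-35),(603.3,-6)]),("b",100,122,17.2,106,120,[(632,-140.7),(623,-100)])):
    for cam,n in((T,"T"),(S,"S")):
        H,s_,v=hsv(cam); mk=((H>=lo)&(H<=hi)&(s_>110)).astype(float)
        roi=np.zeros((480,640)); 
        for g in G:
            u=proj(cam,[*g,115])[0].astype(int); roi[u[1]-16:u[1]+17,u[0]-16:u[0]+17]=1
        mk*=roi
        L=cyl(r,z0,z1); n2=len(G)
        f=lambda p:np.abs(np.maximum.reduce([sil(cam,pt([p[2*i],p[2*i+1],0],L)) for i in range(n2)])-mk).sum()
        p0=np.ravel(G)
        for _ in range(3):
            R=minimize(f,p0,method="Nelder-Mead",options=dict(initial_simplex=np.vstack([p0]+[p0+4*e for e in np.eye(2*n2)]),xatol=.05,fatol=.1,maxiter=1500)); p0=R.x
        print(nm,n,R.x.round(1),R.fun.round(1),mk.sum())
        k,l,st,ce=cv2.connectedComponentsWithStats((mk>0).astype(np.uint8))
E
python3 m1.py
```

```text
micro [ 4.97563892e+02  2.15360647e+02 -1.37189946e-01] [[ 0.7  0.2]
 [-0.  -0.2]
 [-0.7 -0. ]]
micro [ 4.98832598e+02  2.16083676e+02 -1.25408086e-01] [[-0.2 -0.5]
 [ 0.2 -0.2]
 [ 0.2  0.2]
 [-0.2  0.4]]
micro [ 4.98394435e+02  2.15605984e+02 -1.28666420e-01] [[ 0.7 -0.1]
 [-0.2 -0.2]
 [-0.8 -0.6]
 [-0.3 -0.4]
 [ 0.1 -0.1]
 [-0.1  0.3]
 [-0.5  0.6]]
cradle [ 4.57188678e+02 -7.65556614e+01  1.26757054e-01] [[-0.7 -0.1]
 [ 0.5 -0.6]
 [ 0.2  0.5]
 [-0.   0.2]]
cradle [ 4.57688610e+02 -7.89863662e+01  1.22539236e-01] [[-0.5  0.6]
 [ 0.7 -0.1]
 [ 0.6 -0.3]
 [-0.7 -0.1]]
cradle [ 4.57446708e+02 -7.79227702e+01  1.24180833e-01] [[-0.2 -0.3]
 [ 1.  -0.6]
 [ 0.6  0.5]
 [ 0.4  0. ]
 [-0.6  0.3]
 [ 0.5 -0.5]
 [ 0.5 -0.7]
 [-0.8 -0.5]]
heater [ 4.96563112e+02  2.16594762e+02 -1.34064871e-01] [[-0.6 -1.3]
 [-0.1  0.4]
 [-1.3 -0.2]
 [-0.7 -0.5]
 [ 2.1 -0.6]
 [-1.1 -0.4]
 [ 0.5  1.1]
 [-2.   1.7]]
o T [614.5 -63.7 608.7 -34.9 602.8  -5.4] 74.9 139.0
o S [614.8 -58.3 608.7 -30.  604.5  -8.9] 85.8 268.0
b T [ 631.1 -138.8  622.9 -100.9] 61.8 235.0
b S [ 630.2 -135.5  623.1 -101.6] 108.1 415.0
```

```bash
python3 shift.py '[74, 0.3, 0.1, 0, 0, 74, 0.3, 0.1, 0, 0, 74, 0.3, 0.1, 0, 0, 74, 0.3, 0.1, 0, 0, 74, 0.3, 0.1, 0, 0]' >/dev/null;  python3 shift.py '[74, 0.26, 0, 0, 0, 74, 0.26, 0, 0, 0, 74, 0.26, 0, 0, 0, 74, 0.26, 0, 0, 0, 74, 0.26, 0, 0, 0]'; python3 -c "
from h import *
from plant import bot
go(bot,497.8,216,107,1.439)"
```

```text
time: 7.65
tool_pos: [494.9, 220.4, 410.2]
tcp_rot: [3.141, -0.001, 1.433]
contact_force: [-0.1, -0.4, -0.9]
grip_width: 74.1
finger_force: 0.0
shift dx -3.9 dy 3.5 dz 144.2 turn -0.006  | yaw 1.433
```

```bash
python3 shift.py '[74, -0.004, 0.0035, 0.04, -0.03, 74, -0.004, 0.0035, 0.085, -0.03, 74, -0.004, 0.0035, 0.12, -0.03, 74, -0.004, 0.0035, 0.144, -0.03, 74, -0.004, 0.0035, 0.144, -0.03]';python3 shift.py '[50, 0, 0, 0, 0, 50, 0, 0, 0, 0, 50, 0, 0, 0, 0, 50, 0, 0, 0, 0]'
```

```text
time: 8.28
tool_pos: [498.5, 211.2, 265.1]
tcp_rot: [-3.139, 0.001, 1.433]
contact_force: [-1.0, 0.2, 1.2]
grip_width: 74.0
finger_force: 0.0
time: 8.78
tool_pos: [498.7, 211.2, 266.6]
tcp_rot: [-3.14, -0.0, 1.432]
contact_force: [-5.4, 1.9, 5.9]
grip_width: 53.7
finger_force: 30.0
```

In the tool's units: -100 mm is -0.1, -60 mm is -0.06.

```bash
python3 shift.py '[50, 0, 0, -0.01, 0, 50, 0, 0, -0.025, 0, 50, 0, 0, -0.06, 0, 50, 0, 0, -0.1, 0, 50, 0, 0, -0.1, 0]'; python3 -c "
from h import *
from plant import bot
w=1.695
x,y=457.4-4.6*np.cos(w),-77.7-4.6*np.sin(w);print(x,y)
go(bot,x,y,120,w)"
```

```text
time: 9.4
tool_pos: [500.3, 211.1, 369.0]
tcp_rot: [3.134, -0.003, 1.432]
contact_force: [-0.1, 0.2, -9.5]
grip_width: 53.6
finger_force: 30.0
457.9698690696104 -82.26456451849477
shift dx -296.4 dy -1.3 dz 90.0 turn -0.263  | yaw 1.432
```

```bash
python3 shift.py '[50, -0.04, 0, 0, -0.25, 50, -0.095, 0, 0, -0.5, 50, -0.15, 0, 0, -0.75, 50, -0.205, 0, 0, -1, 50, -0.25, 0, 0, -1.315]'>/dev/null; python3 shift.py '[50, -0.03, -0.0013, 0.01, 0, 50, -0.0464, -0.0013, 0.04, 0, 50, -0.0464, -0.0013, 0.09, 0, 50, -0.0464, -0.0013, 0.09, 0, 50, -0.0464, -0.0013, 0.09, 0]'; python3 -c "
from h import *
from plant import bot
go(bot,457.97,-82.26,60,1.695)"
```

```text
time: 10.65
tool_pos: [469.7, -82.9, 275.7]
tcp_rot: [3.141, 0.0, 1.695]
contact_force: [0.2, -0.9, -8.0]
grip_width: 54.0
finger_force: 30.0
shift dx 2.1 dy -11.5 dz 56.7 turn -0.000  | yaw 1.695
```

```bash
python3 shift.py '[50, 0.0021, -0.0115, 0, 0, 50, 0.0021, -0.0115, 0, 0, 50, 0.0021, -0.0115, 0.03, 0, 50, 0.0021, -0.0115, 0.056, 0, 50, 0.0021, -0.0115, 0.056, 0]'; python3 snap.py b2 S,240,240,345,360,0,0,4 T,320,235,410,305,430,0,4
```

```text
time: 11.28
tool_pos: [457.2, -82.0, 218.9]
tcp_rot: [-3.139, -0.001, 1.695]
contact_force: [-0.2, -0.6, -8.1]
grip_width: 53.8
finger_force: 30.0
```

View pics/b2.png

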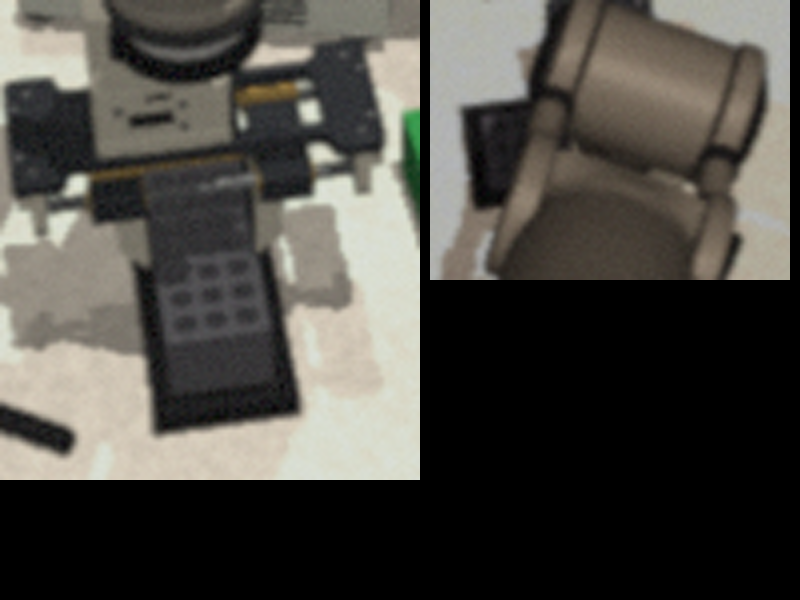

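Block hovers over the cradle, its near foot edge at (170,392)–(275,382) in the crop and the cradle's near edge at (157,432)–(298,412). Checking this numerically.

Run:
```python
from h import *
import pickle
T,S=pickle.load(open("b2.pkl","rb"))
f=lambda u,v:np.array([240+(u+.5)/4-.5,240+(v+.5)/4-.5])
p=[457.4,-77.9,.124]
for q,z in(((170,392),19),((275,382),19),((157,432),0),((298,412),0),((140,262),16)):
    X=onplane(S,f(*q),z)-p[:2]; c,s=np.cos(p[2]),np.sin(p[2]); print(q,(X@np.array([[c,-s],[s,c]])).round(1))
```

```text
(170, 392) [-27.7 -79.9]
(275, 382) [ 27.7 -82.9]
(157, 432) [-36.9 -90.7]
(298, 412) [ 38.5 -90.7]
(140, 262) [-34.   11.2]
```

The manual's scale: shifts go in m and turns go in units of 0.2 rad. Converting my numbers, 9 mm is 0.009, 4 mm is 0.004.

```bash
python3 shift.py '[50, 0.0023, 0.0006, 0, 0, 50, 0.0023, 0.0006, 0.004, 0, 50, 0.0023, 0.0006, 0.007, 0, 50, 0.0023, 0.0006, 0.009, 0, 50, 0.0023, 0.0006, 0.009, 0]'; python3 shift.py '[50, 0, 0, 0.001, 0, 50, 0, 0, 0.001, 0]'
```

```text
time: 12.0
tool_pos: [458.0, -79.8, 210.4]
tcp_rot: [-3.141, -0.0, 1.695]
contact_force: [-0.3, -0.1, -8.2]
grip_width: 54.2
finger_force: 30.0
time: 12.25
tool_pos: [458.1, -79.8, 209.6]
tcp_rot: [-3.142, 0.0, 1.695]
contact_force: [0.3, 0.2, -8.8]
grip_width: 54.0
finger_force: 30.0
```

```bash
python3 shift.py '[50, 0, 0, 0.0012, 0, 50, 0, 0, 0.0012, 0]'; python3 shift.py '[70, 0, 0, 0, 0, 70, 0, 0, 0, 0, 74, 0, 0, -0.06, 0, 74, 0, 0, -0.12, 0]';python3 -c "
from h import *
from plant import bot
go(bot,488.1,-343.3,140,-.1065+np.pi/2)"
```

```text
time: 12.5
tool_pos: [458.1, -79.9, 208.7]
tcp_rot: [3.141, 0.0, 1.695]
contact_force: [-0.6, 0.8, -4.8]
grip_width: 53.6
finger_force: 30.0
time: 13.0
tool_pos: [458.1, -79.8, 329.8]
tcp_rot: [-3.141, -0.0, 1.695]
contact_force: [1.3, -0.7, 0.6]
grip_width: 74.0
finger_force: 0.0
shift dx -265.1 dy -2.7 dz 30.8 turn 0.230  | yaw 1.695
```

```bash
cat > df.py <<'E'
import sys,pickle; from plant import bot; from h import *
T0,S0=pickle.load(open("ts0.pkl","rb"));S=bot.capture("side")
d=lambda a,b:np.abs(a["color"][360:472,275:340].astype(float)-b["color"][360:472,275:340]).mean()
print("diff block S",d(S,S0)); cv2.imwrite("pics/df.png",S["color"][...,::-1])
a=S0["color"][365:470,280:335]; r=cv2.matchTemplate(S["color"][300:480,200:440],a,cv2.TM_CCOEFF_NORMED); _,m,_,l=cv2.minMaxLoc(r); print("match",m,l[0]+200,l[1]+300,"(280,365)")
E
python3 df.py
```

```text
diff block S 4.971382783882784
match 0.9752835631370544 280 365 (280,365)
```

In the tool's units: -250 mm is -0.25, -2 mm is -0.002, 0.23 rad is 1.15.

```bash
python3 shift.py '[74, -0.25, -0.002, 0, 1.15, 74, -0.25, -0.002, 0, 1.15, 74, -0.25, -0.002, 0, 1.15, 74, -0.25, -0.002, 0, 1.15, 74, -0.25, -0.002, 0, 1.15]'>/dev/null; python3 shift.py '[74, 0, 0, 0, 0, 74, 0, 0, 0, 0, 74, 0, 0, 0, 0]'; python3 df.py; python3 -c "
from h import *
from plant import bot
go(bot,488.1,-343.3,41.5,-.1065+np.pi/2)"
```

```text
time: 14.05
tool_pos: [487.2, -327.0, 328.8]
tcp_rot: [3.141, 0.0, 1.466]
contact_force: [0.0, 0.6, -0.5]
grip_width: 74.2
finger_force: 0.0
diff block S 32.69358974358974
match 0.497062087059021 280 365 (280,365)
shift dx -16.0 dy 2.5 dz 128.3 turn 0.002  | yaw 1.466
```

In the tool's units: 128 mm is 0.128, 115 mm is 0.115.

```bash
python3 shift.py '[74, -0.016, 0.0025, 0.05, 0, 74, -0.016, 0.0025, 0.09, 0, 74, -0.016, 0.0025, 0.115, 0, 74, -0.016, 0.0025, 0.128, 0, 74, -0.016, 0.0025, 0.128, 0]'; python3 shift.py '[50, 0, 0, 0, 0, 50, 0, 0, 0, 0, 50, 0, 0, 0, 0, 50, 0, 0, 0, 0]'
```

```text
time: 14.72
tool_pos: [487.9, -344.0, 200.2]
tcp_rot: [-3.141, -0.0, 1.465]
contact_force: [-0.0, 0.0, -0.3]
grip_width: 74.0
finger_force: 0.0
time: 15.22
tool_pos: [488.1, -344.5, 201.5]
tcp_rot: [3.14, 0.001, 1.465]
contact_force: [-0.0, 0.7, 6.9]
grip_width: 53.6
finger_force: 30.0
```

```bash
python3 shift.py '[50, 0, 0, -0.01, 0, 50, 0, 0, -0.04, 0, 50, 0, 0, -0.09, 0, 50, 0, 0, -0.14, 0, 50, 0, 0, -0.14, 0]'; python3 snap.py b3 T,220,225,310,305,0,0,5 S,275,150,345,235,460,0,4 T,325,245,400,295,0,410,3 S,260,260,320,350,460,350,2
```

```text
time: 15.85
tool_pos: [488.2, -344.7, 344.1]
tcp_rot: [3.136, 0.005, 1.465]
contact_force: [0.9, 0.1, -8.2]
grip_width: 53.4
finger_force: 30.0
```

View pics/b3.png

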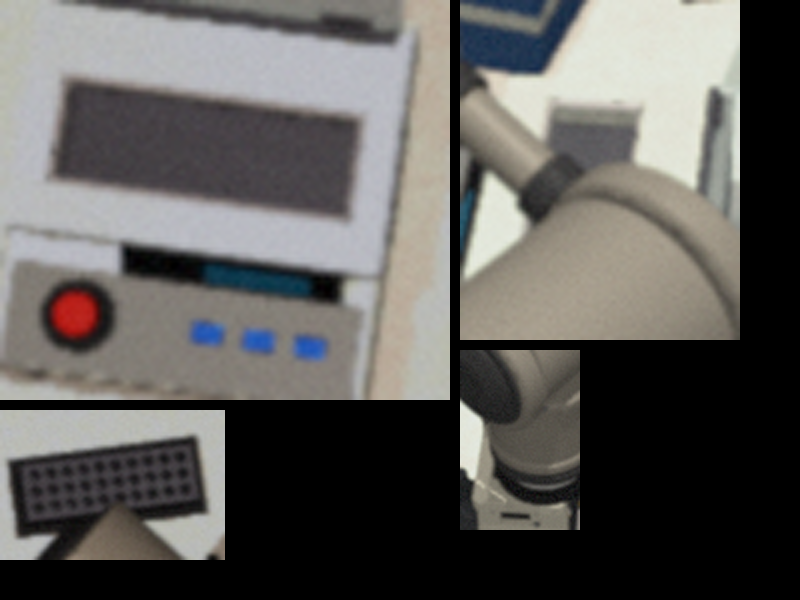

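Run:
```python
from h import *
from plant import bot
import pickle
T,S=pickle.load(open("b3.pkl","rb"))
t=lambda u,v:np.array([220+(u+.5)/5-.5,225+(v+.5)/5-.5])
print(*fitpts([(T,[28.5,85.5,66],t(67,82)),(T,[28.5,-85.5,72],t(360,116)),(T,[-28.5,-85.5,80.5],t(348,217)),(T,[-28.5,85.5,80.5],t(54,180))],[498,216,-.13]))
# subpixel via edges: dark mask of floor
h,s,v=cv2.split(cv2.cvtColor(T["color"],cv2.COLOR_RGB2HSV)); m,ce,a=blob(v<125,(262,254)); print(ce,a,onplane(T,ce,73))
(c,wh,ang)=cv2.minAreaRect(np.argwhere(m>0)[:,::-1].astype(np.float32)); print(c,wh,ang,onplane(T,c,73))
go(bot,488,-150,180,1.439)
```

```text
[ 4.98108024e+02  2.16924458e+02 -1.20252868e-01] [[ 0.7  0.6]
 [-0.1  0.4]
 [-0.3 -0.7]
 [-0.2 -0.3]]
[260.92070117 254.20701169] 1198 [498.55420397 217.33704219]
(260.55108642578125, 254.13211059570312) (60.28245544433594, 20.1400089263916) 7.907163143157959 [498.77525629 218.41427541]
shift dx 192.9 dy -19.8 dz -0.2 turn 0.026  | yaw 1.465
```

In the tool's units: -5 mm is -0.005, 280 mm is 0.28, 0.026 rad is 0.13.

```bash
python3 shift.py '[50, 0.04, -0.005, 0, 0.1, 50, 0.1, -0.01, 0, 0.13, 50, 0.16, -0.018, 0, 0.13, 50, 0.22, -0.022, 0, 0.13, 50, 0.28, -0.028, 0, 0.13]'>/dev/null; python3 shift.py '[50, 0.06, -0.007, 0, 0, 50, 0.12, -0.014, 0, 0, 50, 0.18, -0.021, 0, 0, 50, 0.23, -0.028, 0, 0, 50, 0.264, -0.03, 0, 0]'>/dev/null;  python3 shift.py '[50, 0, 0, 0, 0, 50, 0, 0, 0, 0]'; python3 -c "
from h import *
from plant import bot
go(bot,498.4,215.1,128,1.438)"
```

```text
time: 17.45
tool_pos: [494.0, 202.4, 338.2]
tcp_rot: [-3.137, 0.002, 1.439]
contact_force: [-0.5, -0.6, -7.3]
grip_width: 53.8
finger_force: 30.0
shift dx 13.2 dy 2.7 dz 51.2 turn 0.001  | yaw 1.439
```

```bash
python3 shift.py '[50, 0.0132, 0.0027, 0, 0, 50, 0.0132, 0.0027, 0.02, 0, 50, 0.0132, 0.0027, 0.04, 0, 50, 0.0132, 0.0027, 0.05, 0, 50, 0.0132, 0.0027, 0.05, 0]'; python3 shift.py '[50, 0, 0, 0, 0]'
```

```text
time: 18.08
tool_pos: [499.1, 215.2, 289.8]
tcp_rot: [-3.14, 0.001, 1.438]
contact_force: [-0.4, -0.3, -7.5]
grip_width: 53.9
finger_force: 30.0
time: 18.2
tool_pos: [499.4, 215.4, 291.1]
tcp_rot: [3.14, -0.001, 1.438]
contact_force: [0.5, -0.0, -6.8]
grip_width: 53.6
finger_force: 30.0
```

In the tool's units: 6 mm is 0.006, 3 mm is 0.003.

```bash
python3 shift.py '[50, 0, 0, 0.003, 0, 50, 0, 0, 0.006, 0, 50, 0, 0, 0.006, 0]';  python3 snap.py b4 S,270,140,350,240,0,0,5 T,215,215,305,315,420,0,4
```

```text
time: 18.58
tool_pos: [498.9, 215.4, 284.2]
tcp_rot: [-3.141, 0.0, 1.439]
contact_force: [-0.1, 0.0, -7.8]
grip_width: 53.8
finger_force: 30.0
```

View pics/b4.png

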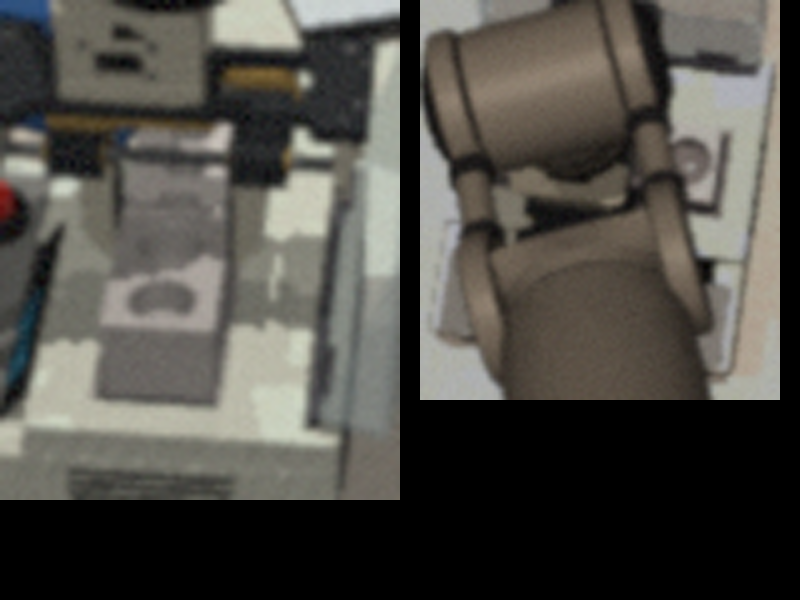

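Block hangs just above the well rim, with no contact yet and aligned with the heater. I'll keep lowering.

```bash
python3 shift.py '[50, 0, 0, 0.002, 0, 50, 0, 0, 0.004, 0, 50, 0, 0, 0.004, 0]'; python3 shift.py '[50, 0, 0, 0.002, 0, 50, 0, 0, 0.004, 0, 50, 0, 0, 0.004, 0]'
```

```text
time: 19.05
tool_pos: [498.9, 215.4, 280.1]
tcp_rot: [-3.141, 0.0, 1.439]
contact_force: [-0.5, 0.4, -7.8]
grip_width: 53.6
finger_force: 30.0
time: 19.42
tool_pos: [498.9, 215.4, 276.0]
tcp_rot: [-3.141, 0.0, 1.439]
contact_force: [-0.8, -0.8, -8.7]
grip_width: 53.8
finger_force: 30.0
```

Bottom at about 74.5 and in the pocket without force. About 8 mm to go.

```bash
python3 shift.py '[50, 0, 0, 0.003, 0, 50, 0, 0, 0.006, 0, 50, 0, 0, 0.006, 0]'; python3 shift.py '[50, 0, 0, 0.001, 0, 50, 0, 0, 0.002, 0, 50, 0, 0, 0.002, 0]'
```

```text
time: 19.8
tool_pos: [498.9, 215.4, 269.9]
tcp_rot: [-3.141, 0.0, 1.439]
contact_force: [-1.7, 0.1, -8.8]
grip_width: 54.0
finger_force: 30.0
time: 20.18
tool_pos: [498.9, 215.4, 268.4]
tcp_rot: [-3.141, 0.0, 1.439]
contact_force: [-3.6, 1.4, -6.7]
grip_width: 53.9
finger_force: 30.0
```

In the tool's units: 1.5 mm is 0.0015.

```bash
python3 shift.py '[50, 0, 0, 0.0015, 0, 50, 0, 0, 0.0015, 0]'; python3 shift.py '[74, 0, 0, 0, 0, 74, 0, 0, 0, 0, 74, 0, 0, -0.05, 0, 74, 0, 0, -0.11, 0]';  python3 shift.py '[60, -0.3, -0.12, 0, 0, 60, -0.3, -0.12, 0, 0, 60, -0.3, -0.12, 0, 0, 60, -0.3, -0.12, 0, 0, 60, -0.3, -0.12, 0, 0]'; python3 shift.py '[60, -0.25, 0, 0, 0, 60, -0.25, 0, 0, 0, 60, -0.25, 0, 0, 0, 60, -0.25, 0, 0, 0, 60, -0.25, 0, 0, 0]'; python3 snap.py b5 T,220,225,310,305,0,0,5 S,270,140,350,240,460,0,4 S,325,235,405,350,460,410,1
python3 - <<'E'
import pickle,cv2,numpy as np
T,S=pickle.load(open("b5.pkl","rb")); o=cv2.imread("pics/b5.png")
im=cv2.resize(T["color"][190:245,325:400],None,fx=3,fy=3,interpolation=cv2.INTER_CUBIC)[...,::-1]; o[410:575,0:225]=im
im=cv2.resize(S["color"][240:345,330:400],None,fx=2,fy=2,interpolation=cv2.INTER_CUBIC)[...,::-1]; o[405:600,560:700]=im[:195]
cv2.imwrite("pics/b5.png",o)
E
```

```text
time: 20.42
tool_pos: [498.8, 215.4, 267.5]
tcp_rot: [3.141, -0.0, 1.439]
contact_force: [-5.4, -0.6, -1.2]
grip_width: 53.9
finger_force: 30.0
time: 20.92
tool_pos: [499.3, 215.4, 377.9]
tcp_rot: [-3.141, 0.0, 1.439]
contact_force: [1.3, 0.3, -0.1]
grip_width: 74.1
finger_force: 0.0
time: 21.55
tool_pos: [345.0, -58.4, 377.8]
tcp_rot: [3.138, 0.001, 1.44]
contact_force: [1.3, -0.3, 0.3]
grip_width: 60.2
finger_force: 0.0
time: 22.18
tool_pos: [312.2, -308.8, 377.4]
tcp_rot: [3.14, 0.003, 1.434]
contact_force: [0.8, 0.4, -0.3]
grip_width: 60.3
finger_force: 0.0
```

View pics/b5.png

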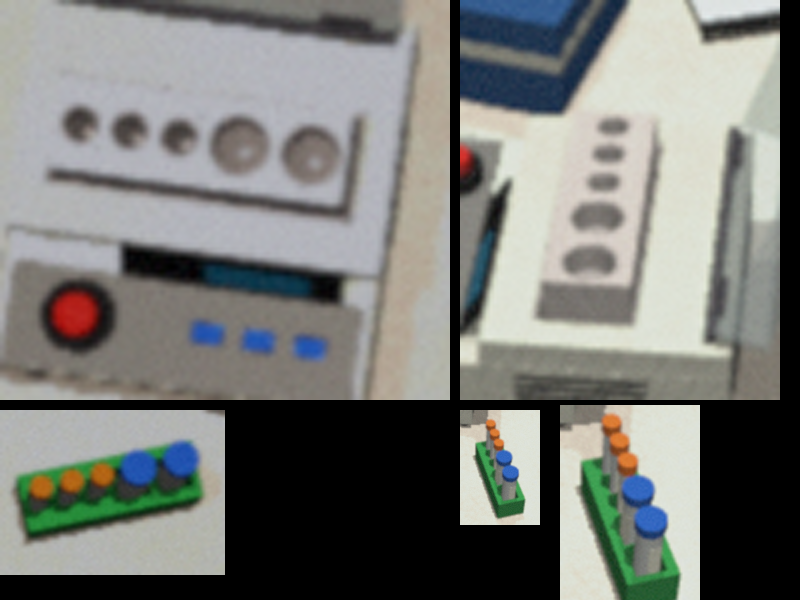

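The block looks level in the well, with all bores visible in both views, and the tubes are undisturbed in the rack. Fitting bores and caps.

Run:
```python
from h import *
from plant import bot
import pickle
T,S=pickle.load(open("b5.pkl","rb"))
t=lambda u,v:np.array([220+(u+.5)/5-.5,225+(v+.5)/5-.5]); s=lambda u,v:np.array([270+(u-460+.5)/4-.5,140+(v+.5)/4-.5])
ys=[69.5,41,12.5,-22,-63]
P=[(T,y,t(*q)) for y,q in zip(ys,[(80,125),(130,131),(180,138),(240,146),(312,154)])]+[(S,y,s(*q)) for y,q in zip(ys,[(614,126),(609,154),(604,182),(598,217),(589,262)])]
for z in(108,111,114):
    o=[(c,[0,y,z],q) for c,y,q in P]; a=fitpts(o,[498,216,-.13]); print(z,a[0].round(3),np.abs(a[1]).mean()); 
    if z==111: print(fitpts(o[:5],[498,216,-.13])[0],fitpts(o[5:],[498,216,-.13])[0])
tt=lambda u,v:np.array([325+(u+.5)/3-.5,190+(v-410+.5)/3-.5]); ss=lambda u,v:np.array([330+(u-560+.5)/2-.5,240+(v-405+.5)/2-.5])
cy=[73,43.5,14,-22,-64]; zz=[124,124,124,120,120]
A=[(T,[0,y,z],tt(*q)) for y,z,q in zip(cy,zz,[(41,487),(72,481),(102,474),(138,467),(182,459)])]
B=[(S,[0,y,z],ss(*q)) for y,z,q in zip(cy,zz,[(612,421),(620,440),(627,459),(638,486),(651,519)])]
for o in(A,B,A+B):
    p,r=fitpts(o,[610,-70,.2]); print("rack",p.round(3),r.tolist())
print(pt(p,[[0,y,0] for y in cy]).round(1))
for c,X,q in A+B: print(onplane(c,q,X[2]).round(1))
```

```text
108 [ 4.98637e+02  2.18092e+02 -1.34000e-01] 0.31999999999999995
111 [ 4.98478e+02  2.16701e+02 -1.34000e-01] 0.1
[ 4.98368512e+02  2.16490848e+02 -1.28551622e-01] [ 4.98567368e+02  2.17088525e+02 -1.38424593e-01]
114 [ 4.98314e+02  2.15268e+02 -1.34000e-01] 0.285
rack [ 6.18196e+02 -7.79910e+01  2.06000e-01] [[0.1, -0.0], [-0.1, -0.1], [0.0, 0.1], [0.2, 0.2], [-0.2, -0.1]]
rack [ 6.18831e+02 -7.73240e+01  2.02000e-01] [[-0.1, -0.2], [-0.2, -0.2], [0.4, 0.3], [0.0, 0.6], [-0.1, -0.5]]
rack [ 6.18584e+02 -7.76980e+01  2.04000e-01] [[-0.0, -0.2], [-0.2, -0.3], [-0.1, -0.0], [0.1, 0.1], [-0.3, -0.2], [-0.3, -0.1], [-0.3, -0.0], [0.3, 0.4], [-0.1, 0.8], [-0.2, -0.3]]
[[ 603.8   -6.2    0. ]
 [ 609.8  -35.1    0. ]
 [ 615.8  -64.     0. ]
 [ 623.   -99.2    0. ]
 [ 631.5 -140.4    0. ]]
[603.2  -6.3]
[608.9 -35.7]
[615.7 -64.3]
[623.2 -99. ]
[ 630.9 -141.1]
[604.4  -6.5]
[610.4 -35.2]
[615.2 -62.8]
[623.4 -97.2]
[ 631.8 -141.2]
```

In the tool's units: -35 mm is -0.035, -0.15 rad is -0.75.

```bash
python3 shift.py '[50, 0, 0, 0, 0, 50, 0, 0, -0.035, -0.75]'>/dev/null; python3 -c "
from h import *
from plant import bot
go(bot,603.8,-6.3,250,1.775)"
```

```text
shift dx 290.0 dy 297.7 dz 1.8 turn -0.181  | yaw 1.594
```

In the tool's units: 215 mm is 0.215, 210 mm is 0.21.

```bash
python3 shift.py '[50, 0.21, 0.215, 0, 0, 50, 0.21, 0.215, 0, 0, 50, 0.21, 0.215, 0, 0, 50, 0.21, 0.215, 0, 0, 50, 0.21, 0.215, 0, 0]'>/dev/null; python3 shift.py '[50, 0.08, 0.0827, 0.0018, -0.905, 50, 0.08, 0.0827, 0.0018, -0.905, 50, 0.08, 0.0827, 0.0018, -0.905, 50, 0.08, 0.0827, 0.0018, -0.905]'; python3 -c "
from h import *
from plant import bot
go(bot,603.8,-6.3,116,1.775)"
```

```text
time: 23.65
tool_pos: [604.8, -8.3, 410.1]
tcp_rot: [-3.141, 0.0, 1.772]
contact_force: [0.7, -0.2, 0.5]
grip_width: 49.9
finger_force: 0.0
shift dx 2.1 dy -0.6 dz 135.1 turn -0.003  | yaw 1.772
```

```bash
python3 shift.py '[50, 0.0021, -0.0006, 0.05, 0, 50, 0.0021, -0.0006, 0.1, 0, 50, 0.0021, -0.0006, 0.135, 0, 50, 0.0021, -0.0006, 0.135, 0, 50, 0.0021, -0.0006, 0.135, 0]'; python3 shift.py '[15, 0, 0, 0, 0, 15, 0, 0, 0, 0, 15, 0, 0, 0, 0, 15, 0, 0, 0, 0]'; python3 shift.py '[15, 0, 0, -0.015, 0, 15, 0, 0, -0.05, 0, 15, 0, 0, -0.1, 0, 15, 0, 0, -0.142, 0, 15, 0, 0, -0.142, 0]';  python3 -c "
from h import *
from plant import bot
go(bot,500,80,258,1.437)"
```

```text
time: 24.28
tool_pos: [604.5, -8.0, 277.2]
tcp_rot: [3.139, 0.001, 1.769]
contact_force: [1.1, 0.2, -0.7]
grip_width: 50.3
finger_force: 0.0
time: 24.78
tool_pos: [604.4, -7.5, 275.5]
tcp_rot: [3.141, 0.0, 1.77]
contact_force: [-0.6, -0.1, 2.4]
grip_width: 21.1
finger_force: 30.0
time: 25.4
tool_pos: [604.5, -7.4, 422.1]
tcp_rot: [3.133, 0.003, 1.77]
contact_force: [-0.2, -0.2, -0.3]
grip_width: 20.8
finger_force: 30.0
shift dx 106.3 dy -85.1 dz 5.1 turn 0.333  | yaw 1.770
```

```bash
python3 shift.py '[15, 0.04, -0.05, 0, 0.75, 15, 0.08, -0.075, 0, 1.665, 15, 0.106, -0.085, 0, 1.665, 15, 0.106, -0.085, 0, 1.665]'>/dev/null; python3 shift.py '[15, 0, 0, 0, 0, 15, 0.06, 0, 0, 0, 15, 0.12, 0, 0, 0, 15, 0.17, 0, 0, 0, 15, 0.17, 0, 0, 0]';python3 shift.py '[15, 0, 0, 0, 0, 15, 0, 0, 0, 0]'; python3 -c "
from h import *
from plant import bot
go(bot,508.0,284.8,188,1.437)"
```

```text
time: 26.52
tool_pos: [523.5, 250.2, 415.9]
tcp_rot: [-3.141, 0.0, 1.44]
contact_force: [0.3, 0.2, 0.3]
grip_width: 21.0
finger_force: 30.0
time: 26.78
tool_pos: [523.1, 246.7, 417.0]
tcp_rot: [-3.141, 0.001, 1.435]
contact_force: [0.4, 0.9, -0.6]
grip_width: 21.3
finger_force: 30.0
shift dx 35.7 dy -20.2 dz 70.0 turn -0.002  | yaw 1.435
```

```bash
python3 shift.py '[15, 0.0357, -0.0202, 0, 0, 15, 0.0357, -0.0202, 0.015, 0, 15, 0.0357, -0.0202, 0.032, 0, 15, 0.0357, -0.0202, 0.032, 0, 15, 0.0357, -0.0202, 0.032, 0]';  python3 -c "
from h import *
from plant import bot
go(bot,508.0,284.8,185,1.437)"; python3 snap.py b6 S,270,120,370,220,0,0,6
```

```text
time: 27.4
tool_pos: [507.9, 285.4, 385.5]
tcp_rot: [3.141, -0.0, 1.436]
contact_force: [0.1, -0.8, 0.3]
grip_width: 20.9
finger_force: 30.0
shift dx -0.6 dy 0.2 dz 41.5 turn -0.001  | yaw 1.436
```

View pics/b6.png

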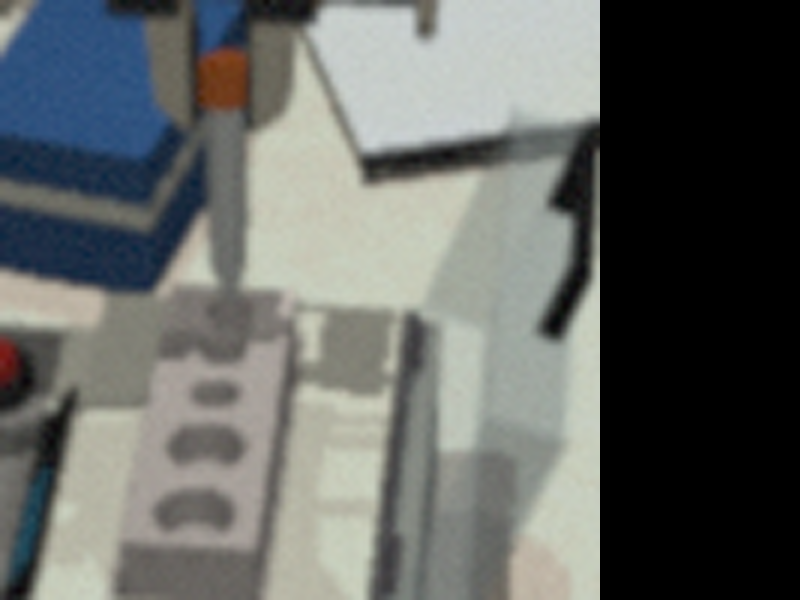

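The tube hangs straight, its tip at crop (230,290), just above the farthest small bore at (231,309). Checking numerically.

```bash
python3 - <<'E'
from h import *
import pickle
T,S=pickle.load(open("b6.pkl","rb"))
f=lambda u,v:np.array([270+(u+.5)/6-.5,120+(v+.5)/6-.5])
print(onplane(S,f(230,290),115),onplane(S,f(230,309),111), proj(S,[508,285.6,115])[0]*6-np.array([270,120])*6)
E
python3 shift.py '[15, 0, 0.0002, 0.005, 0, 15, 0, 0.0002, 0.01, 0, 15, 0, 0.0002, 0.015, 0, 15, 0, 0.0002, 0.02, 0, 15, 0, 0.0002, 0.02, 0]'
```

```text
[507.83106846 294.43905789] [507.5415291  286.31248066] [228.42574206 300.07631685]
time: 28.12
tool_pos: [507.6, 286.2, 364.5]
tcp_rot: [-3.141, 0.001, 1.437]
contact_force: [0.2, 0.3, -0.4]
grip_width: 20.8
finger_force: 30.0
```

```bash
python3 shift.py '[15, 0, 0, 0.006, 0, 15, 0, 0, 0.012, 0, 15, 0, 0, 0.018, 0, 15, 0, 0, 0.018, 0]';python3 shift.py '[15, 0, 0, 0.0015, 0, 15, 0, 0, 0.003, 0, 15, 0, 0, 0.003, 0]'
```

```text
time: 28.62
tool_pos: [507.6, 286.1, 346.4]
tcp_rot: [-3.141, 0.001, 1.437]
contact_force: [-0.1, 0.2, 0.1]
grip_width: 21.1
finger_force: 30.0
time: 29.0
tool_pos: [507.7, 286.1, 344.1]
tcp_rot: [3.141, 0.0, 1.437]
contact_force: [0.2, 0.6, 0.2]
grip_width: 20.8
finger_force: 30.0
```

```bash
python3 shift.py '[15, 0, 0, 0.001, 0, 15, 0, 0, 0.001, 0]';python3 shift.py '[50, 0, 0, 0, 0, 50, 0, 0, 0, 0, 50, 0, 0, 0, 0, 50, 0, 0, -0.04, 0, 50, 0, 0, -0.075, 0]' >/dev/null; python3 shift.py '[50, -0.06, 0, 0, 0, 50, -0.12, 0, 0, 0, 50, -0.18, 0, 0, 0, 50, -0.22, 0, 0, 0, 50, -0.22, 0, 0, 0]' >/dev/null;python3 shift.py '[50, 0, 0, 0, 0, 50, 0, 0, 0, 0]'; python3 snap.py b7 S,270,120,350,220,0,0,6; python3 -c "
from h import *
from plant import bot
go(bot,609.8,-35.3,180,1.775)"
```

```text
time: 29.25
tool_pos: [507.7, 286.1, 343.1]
tcp_rot: [3.141, 0.0, 1.437]
contact_force: [1.3, -0.6, -0.6]
grip_width: 21.2
finger_force: 30.0
time: 30.75
tool_pos: [478.4, 69.2, 418.0]
tcp_rot: [-3.142, -0.0, 1.438]
contact_force: [0.4, -0.3, 0.2]
grip_width: 50.3
finger_force: 0.0
shift dx -86.2 dy 144.1 dz 79.0 turn -0.337  | yaw 1.438
```

View pics/b7.png

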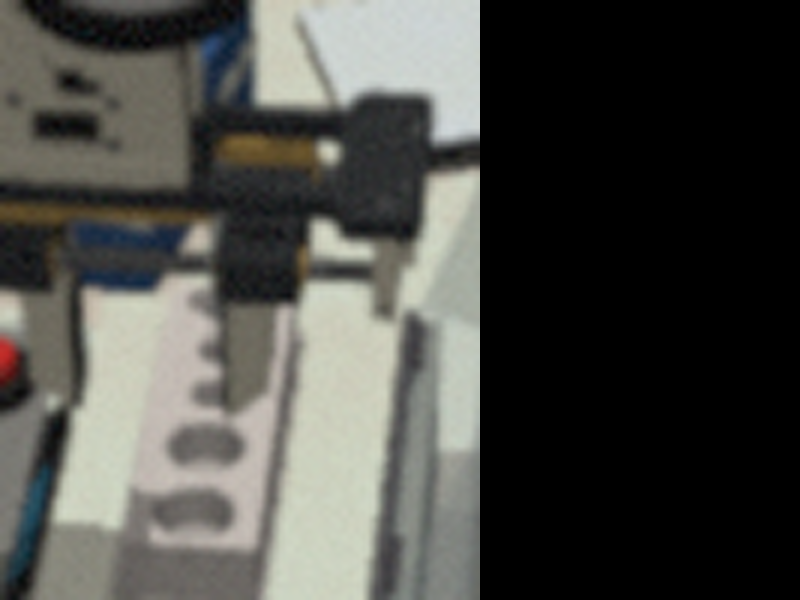

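The gripper blocks the view. I'll verify numerically once the arm is at the rack.

In the tool's units: -30 mm is -0.03, 144.1 mm is 0.1441, -0.337 rad is -1.685.

```bash
python3 shift.py '[50, -0.03, 0.05, 0, -0.5, 50, -0.06, 0.1, 0, -1.25, 50, -0.0862, 0.1441, 0, -1.685, 50, -0.0862, 0.1441, 0, -1.685, 50, -0.0862, 0.1441, 0.04, -1.685]'>/dev/null; python3 shift.py '[50, 0, 0, 0, 0, 50, 0, 0, 0, 0]'
cat > chk.py <<'E'
import sys; from plant import bot; from h import *
# expected seated caps; find cap-colour centroid near its projection in each view
B={"s3":(507.9,285.6),"s2":(504.1,257.3),"s1":(500.3,229.1),"b2":(495.6,194.9),"b1":(490.1,154.3)}
for n in ("top","side"):
    c=bot.capture(n); H,s,v=[x.astype(int) for x in cv2.split(cv2.cvtColor(c["color"],cv2.COLOR_RGB2HSV))]
    for k in sys.argv[1:]:
        x,y=B[k]; lo,hi,r,h0,h1=(3,20,11,103,119) if k[0]=="s" else (100,122,17.2,101,115)
        m=(H>=lo)&(H<=hi)&(s>110); out=[]
        for dz in(0,5,-99):
            z0=72.6+dz; P=[[x+r*np.cos(a),y+r*np.sin(a),z] for a in np.arange(0,6.28,.2) for z in(z0+h0,z0+h1)]
            S=sil(c,P)
            if dz!=-99: out.append(round((S*m).sum()/S.sum(),2))
        u=proj(c,[x,y,72.6+(h0+h1)/2])[0]; w=np.zeros_like(m); a,b=u.astype(int); w[b-11:b+12,a-7:a+8]=1; q=np.argwhere(m&w)[:,::-1]
        print(n,k,"cover",out,"exp",u.round(1),"got",q.mean(0).round(1) if len(q) else None,len(q))
E
python3 chk.py s3;  python3 -c "
from h import *
from plant import bot
go(bot,609.8,-35.3,116,1.775)"
```

```text
time: 31.72
tool_pos: [609.5, -35.7, 379.5]
tcp_rot: [3.14, 0.0, 1.775]
contact_force: [0.1, -0.1, 0.6]
grip_width: 50.4
finger_force: 0.0
top s3 cover [np.float64(0.66), np.float64(0.65)] exp [231.9 246. ] got [231.8 246.5] 52
side s3 cover [np.float64(0.68), np.float64(0.66)] exp [307.5 148.1] got [306.9 147.4] 72
shift dx 0.7 dy 0.3 dz 105.0 turn -0.001  | yaw 1.774
```

```bash
python3 shift.py '[50, 0.0007, 0.0003, 0.05, 0, 50, 0.0007, 0.0003, 0.09, 0, 50, 0.0007, 0.0003, 0.105, 0, 50, 0.0007, 0.0003, 0.105, 0, 50, 0.0007, 0.0003, 0.105, 0]'; python3 shift.py '[15, 0, 0, 0, 0, 15, 0, 0, 0, 0, 15, 0, 0, 0, 0, 15, 0, 0, 0, 0]'; python3 shift.py '[15, 0, 0, -0.015, 0, 15, 0, 0, -0.05, 0, 15, 0, 0, -0.1, 0, 15, 0, 0, -0.142, 0, 15, 0, 0, -0.142, 0]';  python3 shift.py '[15, 0.06, -0.06, 0, 0.85, 15, 0.09, -0.1, 0, 1.69, 15, 0.12, -0.115, 0, 1.69, 15, 0.12, -0.115, 0, 1.69, 15, 0.12, -0.115, 0, 1.69]';  python3 -c "
from h import *
from plant import bot
go(bot,504.1,257.3,258,1.437)"
```

```text
time: 32.45
tool_pos: [610.4, -35.9, 275.2]
tcp_rot: [3.138, 0.001, 1.774]
contact_force: [0.4, -0.0, 0.8]
grip_width: 50.2
finger_force: 0.0
time: 32.95
tool_pos: [609.8, -35.8, 273.3]
tcp_rot: [3.141, 0.0, 1.774]
contact_force: [-1.0, -0.7, 1.0]
grip_width: 20.9
finger_force: 30.0
time: 33.58
tool_pos: [609.9, -35.8, 420.3]
tcp_rot: [3.133, 0.003, 1.774]
contact_force: [-0.0, 0.3, -0.3]
grip_width: 20.9
finger_force: 30.0
time: 34.2
tool_pos: [473.2, 58.4, 415.2]
tcp_rot: [3.141, 0.0, 1.436]
contact_force: [0.7, -0.8, -0.5]
grip_width: 21.4
finger_force: 30.0
shift dx 201.3 dy 3.9 dz -1.8 turn -0.001  | yaw 1.436
```

```bash
python3 shift.py '[15, 0.06, 0.002, 0, 0, 15, 0.12, 0.003, 0, 0, 15, 0.18, 0.0035, 0, 0, 15, 0.2013, 0.0039, 0, 0, 15, 0.2013, 0.0039, 0, 0]'>/dev/null; python3 shift.py '[15, 0, 0, 0.01, 0, 15, 0, 0, 0.03, 0, 15, 0, 0, 0.03, 0, 15, 0, 0, 0.03, 0]';  python3 -c "
from h import *
from plant import bot
go(bot,504.1,257.1,182.5,1.437)"
```

```text
time: 35.33
tool_pos: [504.2, 256.6, 385.6]
tcp_rot: [3.141, -0.0, 1.434]
contact_force: [1.1, 0.7, -0.1]
grip_width: 21.3
finger_force: 30.0
shift dx 0.5 dy -0.1 dz 44.1 turn -0.003  | yaw 1.434
```

```bash
python3 shift.py '[15, 0.0005, -0.0001, 0.008, 0, 15, 0.0005, -0.0001, 0.016, 0, 15, 0.0005, -0.0001, 0.024, 0, 15, 0.0005, -0.0001, 0.032, 0, 15, 0.0005, -0.0001, 0.032, 0]'; python3 shift.py '[15, 0, 0, 0.005, 0, 15, 0, 0, 0.01, 0, 15, 0, 0, 0.012, 0, 15, 0, 0, 0.012, 0]'
```

```text
time: 35.95
tool_pos: [503.7, 258.0, 352.2]
tcp_rot: [-3.14, 0.001, 1.436]
contact_force: [0.9, -0.4, -0.0]
grip_width: 20.9
finger_force: 30.0
time: 36.45
tool_pos: [503.8, 258.0, 341.0]
tcp_rot: [-3.141, 0.0, 1.436]
contact_force: [-0.8, 0.2, 0.3]
grip_width: 21.4
finger_force: 30.0
```

In the tool's units: -75 mm is -0.075, -40 mm is -0.04.

```bash
python3 shift.py '[50, 0, 0, 0, 0, 50, 0, 0, 0, 0, 50, 0, 0, 0, 0, 50, 0, 0, -0.04, 0, 50, 0, 0, -0.075, 0]' >/dev/null; python3 shift.py '[50, -0.06, 0, 0, 0, 50, -0.12, 0, 0, 0, 50, -0.19, 0, 0, 0, 50, -0.19, 0, 0, 0, 50, -0.19, 0, 0, 0]';  python3 -c "
from h import *
from plant import bot
go(bot,615.6,-64,250,1.775)"
```

```text
time: 37.7
tool_pos: [478.3, 69.4, 416.4]
tcp_rot: [3.141, -0.0, 1.434]
contact_force: [-0.2, 0.8, 0.2]
grip_width: 50.1
finger_force: 0.0
shift dx -113.5 dy 154.2 dz 7.4 turn -0.341  | yaw 1.434
```

In the tool's units: 154.2 mm is 0.1542, -113.5 mm is -0.1135, -0.341 rad is -1.705.

```bash
python3 shift.py '[50, -0.035, 0.05, 0, -0.5, 50, -0.07, 0.1, 0, -1.25, 50, -0.1135, 0.1542, 0, -1.705, 50, -0.1135, 0.1542, 0, -1.705, 50, -0.1135, 0.1542, 0.04, -1.705]'>/dev/null; python3 shift.py '[50, 0, 0, 0, 0, 50, 0, 0, 0, 0]'; python3 chk.py s3 s2; python3 -c "
from h import *
from plant import bot
go(bot,615.6,-64,116,1.775)"
```

```text
time: 38.58
tool_pos: [615.9, -62.1, 377.4]
tcp_rot: [3.14, 0.0, 1.778]
contact_force: [0.3, -0.3, -0.1]
grip_width: 49.7
finger_force: 0.0
top s3 cover [np.float64(0.66), np.float64(0.65)] exp [231.9 246. ] got [232.1 246.4] 55
top s2 cover [np.float64(0.68), np.float64(0.68)] exp [242.3 247.4] got [241.2 247.6] 60
side s3 cover [np.float64(0.79), np.float64(0.67)] exp [307.5 148.1] got [306.2 150.8] 128
side s2 cover [np.float64(0.71), np.float64(0.82)] exp [306.2 154.9] got [306.2 150.8] 128
shift dx -1.3 dy -0.6 dz 103.0 turn 0.003  | yaw 1.778
```

In the tool's units: 103 mm is 0.103, 90 mm is 0.09.

```bash
python3 shift.py '[50, -0.0013, -0.0006, 0.05, 0, 50, -0.0013, -0.0006, 0.09, 0, 50, -0.0013, -0.0006, 0.103, 0, 50, -0.0013, -0.0006, 0.103, 0, 50, -0.0013, -0.0006, 0.103, 0]'; python3 shift.py '[15, 0, 0, 0, 0, 15, 0, 0, 0, 0, 15, 0, 0, 0, 0, 15, 0, 0, 0, 0]'; python3 shift.py '[15, 0, 0, -0.015, 0, 15, 0, 0, -0.05, 0, 15, 0, 0, -0.1, 0, 15, 0, 0, -0.142, 0, 15, 0, 0, -0.142, 0]';  python3 shift.py '[15, 0.06, -0.06, 0, 0.85, 15, 0.09, -0.1, 0, 1.69, 15, 0.14, -0.115, 0, 1.69, 15, 0.14, -0.115, 0, 1.69, 15, 0.14, -0.115, 0, 1.69]';  python3 -c "
from h import *
from plant import bot
go(bot,500.3,229.1,258,1.437)"
```

```text
time: 39.3
tool_pos: [616.1, -65.0, 275.3]
tcp_rot: [3.138, 0.002, 1.777]
contact_force: [-0.4, 0.3, 0.8]
grip_width: 50.0
finger_force: 0.0
time: 39.8
tool_pos: [615.5, -64.9, 273.3]
tcp_rot: [3.141, 0.0, 1.777]
contact_force: [0.7, 0.0, 1.0]
grip_width: 21.0
finger_force: 30.0
time: 40.42
tool_pos: [615.6, -64.9, 420.4]
tcp_rot: [3.133, 0.004, 1.777]
contact_force: [0.2, -0.6, -0.4]
grip_width: 21.3
finger_force: 30.0
time: 41.05
tool_pos: [474.4, 48.6, 415.2]
tcp_rot: [3.141, 0.0, 1.44]
contact_force: [0.0, 0.3, -0.1]
grip_width: 21.0
finger_force: 30.0
shift dx 182.3 dy 2.1 dz -1.8 turn 0.003  | yaw 1.440
```

In the tool's units: 1 mm is 0.001, 182.3 mm is 0.1823, 0.003 rad is 0.015.

```bash
python3 shift.py '[15, 0.06, 0.001, 0, 0.015, 15, 0.12, 0.002, 0, 0.015, 15, 0.1823, 0.0021, 0, 0.015, 15, 0.1823, 0.0021, 0, 0.015, 15, 0.1823, 0.0021, 0, 0.015]'>/dev/null; python3 shift.py '[15, 0, 0, 0.01, 0, 15, 0, 0, 0.03, 0, 15, 0, 0, 0.03, 0, 15, 0, 0, 0.03, 0]';  python3 -c "
from h import *
from plant import bot
go(bot,500.2,228.4,182.1,1.437)"
```

```text
time: 42.18
tool_pos: [500.6, 228.4, 385.5]
tcp_rot: [3.141, -0.0, 1.435]
contact_force: [0.5, 0.4, -0.1]
grip_width: 21.1
finger_force: 30.0
shift dx -0.0 dy -0.4 dz 44.4 turn -0.002  | yaw 1.435
```

In the tool's units: 32 mm is 0.032, 24 mm is 0.024.

```bash
python3 shift.py '[15, -0.0004, -0.0002, 0.008, 0, 15, -0.0004, -0.0002, 0.016, 0, 15, -0.0004, -0.0002, 0.024, 0, 15, -0.0004, -0.0002, 0.032, 0, 15, -0.0004, -0.0002, 0.032, 0]'; python3 shift.py '[15, 0, 0, 0.005, 0, 15, 0, 0, 0.01, 0, 15, 0, 0, 0.012, 0, 15, 0, 0, 0.012, 0]'
```

```text
time: 42.8
tool_pos: [499.9, 228.7, 352.2]
tcp_rot: [-3.14, 0.001, 1.436]
contact_force: [0.4, 0.3, -0.5]
grip_width: 21.3
finger_force: 30.0
time: 43.3
tool_pos: [500.1, 228.7, 340.9]
tcp_rot: [-3.141, 0.0, 1.436]
contact_force: [-0.3, 0.1, -0.3]
grip_width: 20.9
finger_force: 30.0
```

Release, then the first 50 mL tube (opening 60).

```bash
python3 shift.py '[50, 0, 0, 0, 0, 50, 0, 0, 0, 0, 50, 0, 0, 0, 0, 50, 0, 0, -0.04, 0, 50, 0, 0, -0.075, 0]' >/dev/null; python3 shift.py '[60, -0.06, 0, 0, 0, 60, -0.12, 0, 0, 0, 60, -0.17, 0, 0, 0, 60, -0.17, 0, 0, 0, 60, -0.17, 0, 0, 0]';  python3 -c "
from h import *
from plant import bot
go(bot,623,-99,250,1.775)"
```

```text
time: 44.55
tool_pos: [477.3, 60.4, 416.3]
tcp_rot: [3.141, -0.0, 1.435]
contact_force: [0.6, 1.3, 0.1]
grip_width: 59.8
finger_force: 0.0
shift dx -138.2 dy 166.0 dz 7.3 turn -0.340  | yaw 1.435
```

```bash
python3 shift.py '[60, -0.035, 0.05, 0, -0.5, 60, -0.08, 0.1, 0, -1.25, 60, -0.12, 0.145, 0, -1.7, 60, -0.1382, 0.166, 0, -1.7, 60, -0.1382, 0.166, 0.04, -1.7]'>/dev/null; python3 shift.py '[60, 0, 0, 0, 0, 60, 0, 0, 0, 0]'; python3 chk.py s3 s2 s1|grep top; python3 -c "
from h import *
from plant import bot
go(bot,623,-98.7,113,1.775)"
```

```text
time: 45.42
tool_pos: [623.5, -97.8, 377.2]
tcp_rot: [3.141, 0.0, 1.777]
contact_force: [-0.1, 0.7, 0.0]
grip_width: 59.8
finger_force: 0.0
top s3 cover [np.float64(0.68), np.float64(0.66)] exp [231.9 246. ] got [232.3 246.5] 58
top s2 cover [np.float64(0.7), np.float64(0.7)] exp [242.3 247.4] got [241.8 247.6] 68
top s1 cover [np.float64(0.71), np.float64(0.7)] exp [252.6 248.8] got [251.6 248.7] 62
shift dx -0.4 dy -0.5 dz 106.1 turn 0.002  | yaw 1.777
```

In the tool's units: 106 mm is 0.106, 50 mm is 0.05.

```bash
python3 shift.py '[60, 0.0006, -0.0005, 0.05, 0, 60, 0.0006, -0.0005, 0.09, 0, 60, 0.0006, -0.0005, 0.106, 0, 60, 0.0006, -0.0005, 0.106, 0, 60, 0.0006, -0.0005, 0.106, 0]'; python3 shift.py '[28, 0, 0, 0, 0, 28, 0, 0, 0, 0, 28, 0, 0, 0, 0, 28, 0, 0, 0, 0]'; python3 shift.py '[28, 0, 0, -0.015, 0, 28, 0, 0, -0.05, 0, 28, 0, 0, -0.1, 0, 28, 0, 0, -0.144, 0, 28, 0, 0, -0.144, 0]';  python3 shift.py '[28, 0.06, -0.06, 0, 0.85, 28, 0.09, -0.1, 0, 1.69, 28, 0.14, -0.125, 0, 1.69, 28, 0.14, -0.125, 0, 1.69, 28, 0.14, -0.125, 0, 1.69]';  python3 -c "
from h import *
from plant import bot
go(bot,495.6,194.9,258,1.437)"
```

```text
time: 46.15
tool_pos: [623.1, -98.7, 272.3]
tcp_rot: [3.138, 0.002, 1.776]
contact_force: [-0.1, 0.1, 0.6]
grip_width: 59.9
finger_force: 0.0
time: 46.65
tool_pos: [622.5, -98.6, 270.5]
tcp_rot: [3.141, 0.0, 1.776]
contact_force: [0.1, 0.4, 2.0]
grip_width: 33.5
finger_force: 30.0
time: 47.28
tool_pos: [622.6, -98.5, 419.5]
tcp_rot: [3.133, 0.004, 1.776]
contact_force: [-0.5, 0.1, -0.4]
grip_width: 33.3
finger_force: 30.0
time: 47.9
tool_pos: [471.7, 13.1, 414.2]
tcp_rot: [3.141, 0.0, 1.439]
contact_force: [-0.2, -0.4, -0.7]
grip_width: 33.6
finger_force: 30.0
shift dx 183.3 dy -0.3 dz -2.8 turn 0.002  | yaw 1.439
```

In the tool's units: 182.3 mm is 0.1823, 120 mm is 0.12, 0.002 rad is 0.01.

```bash
python3 shift.py '[28, 0.06, 0, 0, 0.01, 28, 0.12, 0, 0, 0.01, 28, 0.1823, -0.0003, 0, 0.01, 28, 0.1823, -0.0003, 0, 0.01, 28, 0.1823, -0.0003, 0, 0.01]'>/dev/null; python3 shift.py '[28, 0, 0, 0.01, 0, 28, 0, 0, 0.028, 0, 28, 0, 0, 0.028, 0, 28, 0, 0, 0.028, 0]';  python3 -c "
from h import *
from plant import bot
go(bot,495.6,194.7,179.1,1.437)"
```

```text
time: 49.02
tool_pos: [495.7, 193.1, 386.4]
tcp_rot: [3.141, -0.0, 1.434]
contact_force: [-0.5, 0.7, -0.3]
grip_width: 33.3
finger_force: 30.0
shift dx 1.6 dy -0.4 dz 48.3 turn -0.003  | yaw 1.434
```

The manual's scale: shifts go in m and turns go in units of 0.2 rad. Converting my numbers, 36 mm is 0.036, 26 mm is 0.026.

```bash
python3 shift.py '[28, 0.001, -0.0002, 0.008, 0, 28, 0.001, -0.0002, 0.016, 0, 28, 0.001, -0.0002, 0.026, 0, 28, 0.001, -0.0002, 0.036, 0, 28, 0.001, -0.0002, 0.036, 0]'; python3 shift.py '[28, 0, 0, 0.005, 0, 28, 0, 0, 0.01, 0, 28, 0, 0, 0.012, 0, 28, 0, 0, 0.012, 0]'
```

```text
time: 49.65
tool_pos: [495.1, 194.9, 348.8]
tcp_rot: [-3.139, 0.001, 1.436]
contact_force: [-1.8, 0.5, -0.9]
grip_width: 33.2
finger_force: 30.0
time: 50.15
tool_pos: [495.2, 195.0, 339.2]
tcp_rot: [3.141, -0.001, 1.436]
contact_force: [-6.1, 1.5, 9.7]
grip_width: 33.6
finger_force: 30.0
```

In the tool's units: -1 mm is -0.001, -0.8 mm is -0.0008.

```bash
python3 shift.py '[28, 0, -0.0008, -0.001, 0, 28, 0, -0.0008, -0.001, 0, 28, 0, -0.0008, 0.0005, 0, 28, 0, -0.0008, 0.0005, 0]'; python3 shift.py '[60, 0, 0, 0, 0, 60, 0, 0, 0, 0, 60, 0, 0, 0, 0, 60, 0, 0, -0.04, 0, 60, 0, 0, -0.075, 0]' >/dev/null; python3 shift.py '[60, -0.06, 0, 0, 0, 60, -0.12, 0, 0, 0, 60, -0.15, 0, 0, 0, 60, -0.15, 0, 0, 0, 60, -0.15, 0, 0, 0]';  python3 -c "
from h import *
from plant import bot
go(bot,631.3,-140.8,250,1.775)"
```

```text
time: 50.65
tool_pos: [494.6, 195.1, 338.7]
tcp_rot: [3.14, -0.001, 1.436]
contact_force: [-5.5, 0.9, 10.7]
grip_width: 33.4
finger_force: 30.0
time: 51.9
tool_pos: [474.6, 46.7, 412.6]
tcp_rot: [3.141, -0.0, 1.436]
contact_force: [0.7, 0.7, 0.4]
grip_width: 60.0
finger_force: 0.0
shift dx -164.7 dy 180.6 dz 3.6 turn -0.339  | yaw 1.436
```

In the tool's units: 180.6 mm is 0.1806, -164.7 mm is -0.1647, -0.339 rad is -1.695.

```bash
python3 shift.py '[60, -0.04, 0.05, 0, -0.5, 60, -0.08, 0.095, 0, -1.25, 60, -0.12, 0.14, 0, -1.695, 60, -0.1647, 0.1806, 0, -1.695, 60, -0.1647, 0.1806, 0.036, -1.695]'>/dev/null; python3 shift.py '[60, 0, 0, 0, 0, 60, 0, 0, 0, 0]'; python3 chk.py s3 s2 s1 b2; python3 -c "
from h import *
from plant import bot
go(bot,631.2,-140.8,113,1.775)"
```

```text
time: 52.78
tool_pos: [631.5, -139.8, 377.6]
tcp_rot: [3.141, 0.0, 1.777]
contact_force: [0.2, -0.4, 0.2]
grip_width: 59.8
finger_force: 0.0
top s3 cover [np.float64(0.63), np.float64(0.62)] exp [231.9 246. ] got [231.4 246.9] 50
top s2 cover [np.float64(0.6), np.float64(0.58)] exp [242.3 247.4] got [244.1 247.8] 63
top s1 cover [np.float64(0.68), np.float64(0.67)] exp [252.6 248.8] got [250.4 249.3] 75
top b2 cover [np.float64(0.73), np.float64(0.72)] exp [265.3 250.6] got [264.6 251.5] 120
side s3 cover [np.float64(0.76), np.float64(0.67)] exp [307.5 148.1] got [305.6 151.3] 144
side s2 cover [np.float64(0.84), np.float64(0.83)] exp [306.2 154.9] got [305.2 153.5] 179
side s1 cover [np.float64(0.58), np.float64(0.72)] exp [304.9 161.8] got [304.9 156.7] 125
side b2 cover [np.float64(0.68), np.float64(0.69)] exp [303.3 171.6] got [302.  169.9] 149
shift dx -0.7 dy -0.4 dz 106.5 turn 0.001  | yaw 1.776
```

```bash
python3 snap.py b8 T,222,230,287,280,0,0,6 S,270,120,350,220,400,0,5
```

```text
(no output)
```

View pics/b8.png

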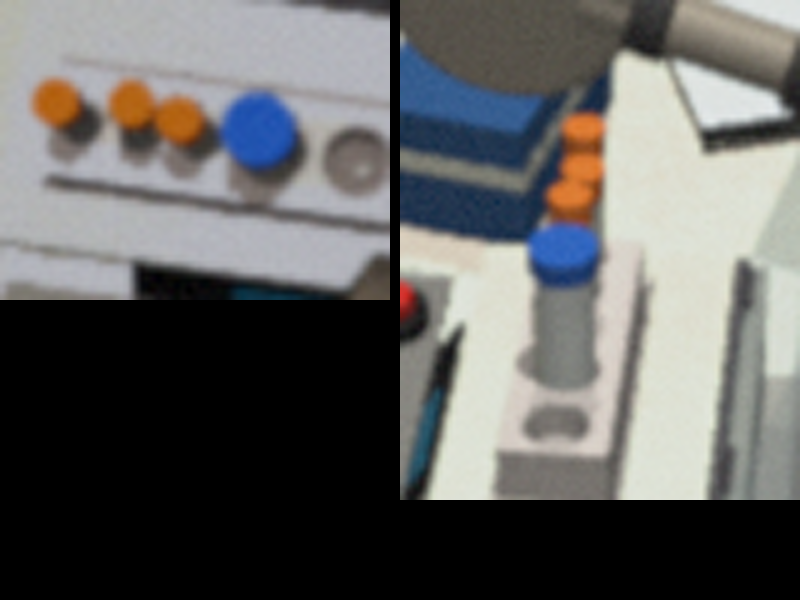

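The caps stand in s3, s2, s1 and big bore 2, but s2 and s1 look slightly leaning towards each other. I'll triangulate the cap tops.

```bash
cat > tri.py <<'E'
from h import *
import pickle
T,S=pickle.load(open("b8.pkl","rb"))
t=lambda u,v:np.array([222+(u+.5)/6-.5,230+(v+.5)/6-.5]); s=lambda u,v:np.array([270+(u-400+.5)/5-.5,120+(v+.5)/5-.5])
p=[498.6,216.7,-.134]
for k,y,h,a,b in(("s3",69.5,119,(57,101),(584,122)),("s2",41,119,(132,102),(583,159)),("s1",12.5,119,(181,117),(571,187)),("b2",-22,115,(260,126),(565,236))):
    f=lambda X:np.r_[proj(T,X)[0]-t(*a),proj(S,X)[0]-s(*b)]
    r=least_squares(f,[500,220,190],x_scale=10); e=pt(p,[0,y,72.6+h])[0]; print(k,r.x.round(1),"exp",e.round(1),"res",r.fun.round(1))
E
python3 tri.py
```

```text
s3 [505.4 285.9 195.6] exp [507.9 285.6 191.6] res [-0. -0. -0.  0.]
s2 [504.3 251.8 197.9] exp [504.1 257.3 191.6] res [ 0.  0.  0. -0.]
s1 [497.8 229.8 197.5] exp [500.3 229.1 191.6] res [-0.  -0.1 -0.1  0. ]
b2 [494.1 194.6 195.1] exp [495.7 194.9 187.6] res [-0.  -0.1 -0.1  0. ]
```

My cap-top picks in the side view were too high: I had not allowed for the ellipse's foreshortening. After correction the heights match seated tubes, and the small leans fit the bore play. On to the last tube.

In the tool's units: 106 mm is 0.106, 90 mm is 0.09.

```bash
python3 shift.py '[60, 0.0003, -0.0004, 0.05, 0, 60, 0.0003, -0.0004, 0.09, 0, 60, 0.0003, -0.0004, 0.106, 0, 60, 0.0003, -0.0004, 0.106, 0, 60, 0.0003, -0.0004, 0.106, 0]'; python3 shift.py '[28, 0, 0, 0, 0, 28, 0, 0, 0, 0, 28, 0, 0, 0, 0, 28, 0, 0, 0, 0]'; python3 shift.py '[28, 0, 0, -0.015, 0, 28, 0, 0, -0.05, 0, 28, 0, 0, -0.1, 0, 28, 0, 0, -0.144, 0, 28, 0, 0, -0.144, 0]';  python3 shift.py '[28, 0.06, -0.06, 0, 0.85, 28, 0.09, -0.1, 0, 1.69, 28, 0.14, -0.135, 0, 1.69, 28, 0.14, -0.135, 0, 1.69, 28, 0.14, -0.135, 0, 1.69]';  python3 -c "
from h import *
from plant import bot
go(bot,489.8,154.3,258,1.437)"
```

```text
time: 53.6
tool_pos: [631.4, -141.2, 272.7]
tcp_rot: [3.139, 0.002, 1.775]
contact_force: [0.4, 0.8, 0.9]
grip_width: 60.2
finger_force: 0.0
time: 54.1
tool_pos: [630.8, -141.1, 271.0]
tcp_rot: [3.141, 0.0, 1.775]
contact_force: [-0.7, -0.4, 2.0]
grip_width: 33.1
finger_force: 30.0
time: 54.72
tool_pos: [630.9, -141.0, 420.2]
tcp_rot: [3.134, 0.005, 1.775]
contact_force: [-0.6, 0.0, -1.2]
grip_width: 33.5
finger_force: 30.0
time: 55.35
tool_pos: [470.2, -31.1, 414.9]
tcp_rot: [3.141, 0.0, 1.438]
contact_force: [1.0, -0.2, -0.5]
grip_width: 33.4
finger_force: 30.0
shift dx 186.3 dy -5.2 dz -2.1 turn 0.001  | yaw 1.438
```

Seat TCP z = 271 − 5 + 72.6 = 338.6.

```bash
python3 shift.py '[28, 0.06, -0.002, 0, 0.005, 28, 0.12, -0.004, 0, 0.005, 28, 0.1857, -0.0052, 0, 0.005, 28, 0.1857, -0.0052, 0, 0.005, 28, 0.1857, -0.0052, 0, 0.005]'>/dev/null; python3 shift.py '[28, 0, 0, 0.01, 0, 28, 0, 0, 0.028, 0, 28, 0, 0, 0.028, 0, 28, 0, 0, 0.028, 0]';  python3 -c "
from h import *
from plant import bot
go(bot,489.7,154.1,179.6,1.437)"
```

```text
time: 56.48
tool_pos: [490.1, 152.7, 386.9]
tcp_rot: [3.141, 0.0, 1.434]
contact_force: [0.6, -0.2, -0.9]
grip_width: 33.4
finger_force: 30.0
shift dx 1.3 dy -0.6 dz 48.3 turn -0.003  | yaw 1.434
```

In the tool's units: 36 mm is 0.036, 26 mm is 0.026.

```bash
python3 shift.py '[28, 0.0008, -0.0006, 0.008, 0, 28, 0.0008, -0.0006, 0.016, 0, 28, 0.0008, -0.0006, 0.026, 0, 28, 0.0008, -0.0006, 0.036, 0, 28, 0.0008, -0.0006, 0.036, 0]'; python3 shift.py '[28, 0, 0, 0.005, 0, 28, 0, 0, 0.009, 0, 28, 0, 0, 0.011, 0, 28, 0, 0, 0.011, 0]'
```

```text
time: 57.1
tool_pos: [489.1, 154.4, 349.4]
tcp_rot: [-3.139, 0.001, 1.436]
contact_force: [-1.8, 0.6, -1.2]
grip_width: 33.9
finger_force: 30.0
time: 57.6
tool_pos: [489.1, 154.5, 340.3]
tcp_rot: [-3.142, -0.0, 1.436]
contact_force: [-5.6, 1.3, 7.4]
grip_width: 33.6
finger_force: 30.0
```

In the tool's units: -1 mm is -0.001, -1.2 mm is -0.0012.

```bash
python3 shift.py '[28, 0, -0.001, -0.001, 0, 28, 0, -0.0012, -0.001, 0, 28, 0, -0.0012, 0.0008, 0, 28, 0, -0.0012, 0.0008, 0]'; python3 shift.py '[60, 0, 0, 0, 0, 60, 0, 0, 0, 0, 60, 0, 0, 0, 0, 60, 0, 0, -0.04, 0, 60, 0, 0, -0.075, 0]' >/dev/null; python3 shift.py '[0, -0.06, -0.01, 0, 0, 0, -0.12, -0.03, 0, 0, 0, -0.18, -0.05, 0, 0, 0, -0.24, -0.07, 0, 0, 0, -0.3, -0.08, 0, 0]'>/dev/null; python3 shift.py '[0, -0.1, 0, 0, 0, 0, -0.1, 0, 0, 0, 0, -0.1, 0, 0, 0]'
cat > fin.py <<'E'
from plant import bot
from h import *
import pickle
T=bot.capture("top");S=bot.capture("side");pickle.dump((T,S),open("fin.pkl","wb"))
def mk(c,k):
    H,s,v=[x.astype(int) for x in cv2.split(cv2.cvtColor(c["color"],cv2.COLOR_RGB2HSV))]
    return ((H>=3)&(H<=20)&(s>90)&(v>60) if k=="s" else (H>=100)&(H<=124)&(s>120)&(v>60)).astype(float)
p=[498.6,216.7,-.134]
def capP(x,y,z,r,hc): return [[x+r*np.cos(a),y+r*np.sin(a),q] for a in np.arange(0,6.28,.25) for q in(z-hc,z)]
for k,ys,r,hc,h in(("s",[69.5,41,12.5],11,16,119),("b",[-22,-63],17.2,14,115)):
    X0=np.array([pt(p,[0,y,72.6+h])[0] for y in ys]); n=len(ys)
    obs=[]
    for c in(T,S):
        roi=np.zeros((480,640))
        for x in X0:
            u=proj(c,x-[0,0,7])[0].astype(int); roi[u[1]-12:u[1]+13,u[0]-11:u[0]+12]=1
        obs.append((c,mk(c,k)*roi))
    def f(q):
        q=q.reshape(n,3); return sum(np.abs(np.maximum.reduce([sil(c,capP(*a,r,hc)) for a in q])-m).sum() for c,m in obs)
    q=X0.ravel()
    for _ in range(3):
        R=minimize(f,q,method="Nelder-Mead",options=dict(initial_simplex=np.vstack([q]+[q+4*e for e in np.eye(3*n)]),xatol=.05,fatol=.1,maxiter=2500)); q=R.x
    print(k,"fit-exp",(q.reshape(n,3)-X0).round(1).tolist(),round(R.fun),[o[1].sum() for o in obs])
E
python3 fin.py; python3 snap.py b9 T,222,230,287,280,0,0,6 S,240,120,340,240,395,0,4 T,215,190,410,310,0,310,2
```

```text
time: 58.1
tool_pos: [488.1, 154.6, 339.5]
tcp_rot: [3.141, -0.0, 1.436]
contact_force: [-4.0, 0.1, 7.6]
grip_width: 33.2
finger_force: 30.0
time: 59.72
tool_pos: [354.8, -232.8, 413.6]
tcp_rot: [3.142, 0.001, 1.432]
contact_force: [0.1, 0.1, 0.3]
grip_width: 0.5
finger_force: 0.0
s fit-exp [[-3.6, 0.8, 0.3], [-1.5, -6.2, 5.9], [-1.2, 5.1, 8.1]] 102 [np.float64(169.0), np.float64(189.0)]
b fit-exp [[-3.6, -0.2, -0.8], [-2.5, 2.3, 6.4]] 199 [np.float64(240.0), np.float64(317.0)]
```

View pics/b9.png

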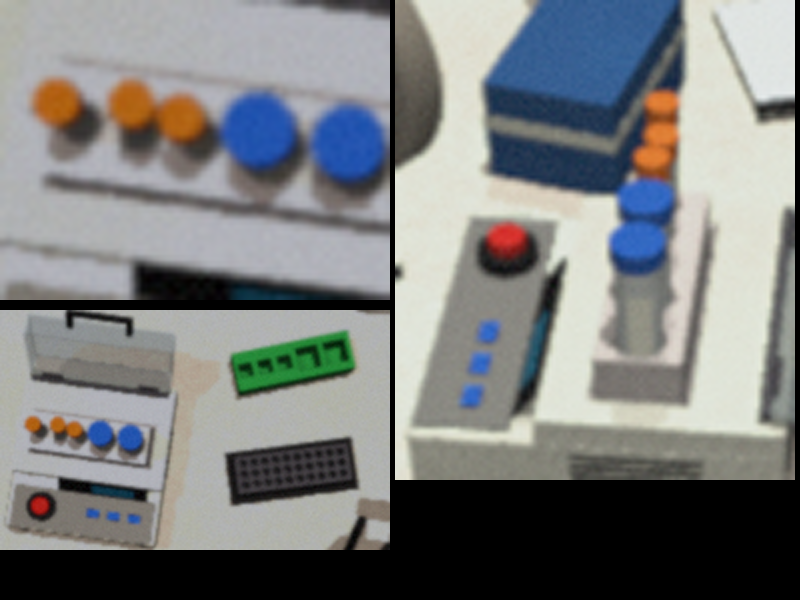

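All five tubes stand in the block, and the rack is empty. The lid is open and the dark block is in the cradle. My vision heights are noisy, so I'll check seating by touch, pressing each cap gently with closed fingertips; a seated cap should meet them at TCP z ≈ 365.6 (50 mL) or 369.6 (15 mL).

```bash
python3 -c "
from h import *
from plant import bot
go(bot,488.7,154.6,245,1.437)"; python3 shift.py '[0, 0.06, 0.02, 0, 0, 0, 0.12, 0.04, 0, 0, 0, 0.18, 0.06, 0, 0, 0, 0.24, 0.08, 0, 0, 0, 0.3, 0.08, 0, 0]'>/dev/null;python3 shift.py '[0, 0, 0, 0, 0, 0, 0, 0, 0, 0]'; python3 -c "
from h import *
from plant import bot
go(bot,488.7,154.6,212,1.437)"
```

```text
shift dx 398.6 dy 80.9 dz 9.8 turn -0.000  | yaw 1.437
time: 60.8
tool_pos: [474.3, 56.3, 413.8]
tcp_rot: [-3.141, 0.001, 1.438]
contact_force: [0.4, 0.6, -0.4]
grip_width: 0.2
finger_force: 0.0
shift dx 99.3 dy 1.3 dz 42.8 turn 0.001  | yaw 1.438
```

In the tool's units: 99 mm is 0.099, 60 mm is 0.06.

```bash
python3 shift.py '[0, 0.06, 0.001, 0, 0, 0, 0.099, 0.0013, 0, 0, 0, 0.099, 0.0013, 0, 0, 0, 0.099, 0.0013, 0.03, 0, 0, 0.099, 0.0013, 0.04, 0]'; python3 shift.py '[0, 0, 0, 0.001, 0, 0, 0, 0, 0.001, 0]'; python3 shift.py '[0, 0, 0, 0.0015, 0, 0, 0, 0, 0.0015, 0]'
```

```text
time: 61.42
tool_pos: [489.1, 151.7, 372.5]
tcp_rot: [-3.139, 0.001, 1.434]
contact_force: [0.3, -0.1, -0.1]
grip_width: 0.7
finger_force: 0.0
time: 61.68
tool_pos: [489.7, 152.9, 373.6]
tcp_rot: [3.14, -0.0, 1.435]
contact_force: [0.3, 0.5, 0.6]
grip_width: 0.4
finger_force: 0.0
time: 61.92
tool_pos: [489.4, 153.5, 371.6]
tcp_rot: [3.141, -0.0, 1.436]
contact_force: [-0.1, -1.1, -0.7]
grip_width: 0.6
finger_force: 0.0
```

In the tool's units: 2 mm is 0.002.

```bash
python3 shift.py '[0, 0, 0, 0.002, 0, 0, 0, 0, 0.002, 0]' | grep -E "tool|contact"; python3 shift.py '[0, 0, 0, 0.0015, 0, 0, 0, 0, 0.0015, 0]'| grep -E "tool|contact"; python3 shift.py '[0, 0, 0, 0.0015, 0, 0, 0, 0, 0.0015, 0]'| grep -E "tool|contact"
```

```text
tool_pos: [489.4, 153.6, 369.1]
contact_force: [-0.5, 0.1, -0.0]
tool_pos: [489.4, 153.5, 367.7]
contact_force: [-0.1, -0.1, -0.1]
tool_pos: [489.4, 153.5, 366.1]
contact_force: [-0.6, -0.0, -0.2]
```

In the tool's units: 0.8 mm is 0.0008.

```bash
python3 shift.py '[0, 0, 0, 0.0008, 0, 0, 0, 0, 0.0008, 0]' | grep -E "tool|contact"; python3 shift.py '[0, 0, 0, 0.0008, 0, 0, 0, 0, 0.0008, 0]'| grep -E "tool|contact"; python3 shift.py '[0, 0, 0, -0.012, 0, 0, 0, 0, -0.016, 0, 0, 0.041, 0.0055, -0.016, 0, 0, 0.041, 0, -0.016, 0, 0, 0.041, 0, -0.016, 0]'; python3 -c "
from h import *
from plant import bot
go(bot,494,194.8,369.5-159,1.437)"
```

```text
tool_pos: [489.5, 153.5, 365.9]
contact_force: [-0.7, 0.6, 2.4]
tool_pos: [489.7, 153.6, 365.8]
contact_force: [0.0, -0.5, 8.3]
time: 63.8
tool_pos: [494.4, 194.1, 380.4]
tcp_rot: [-3.141, 0.001, 1.437]
contact_force: [0.6, -0.1, 0.0]
grip_width: 0.6
finger_force: 0.0
shift dx 0.6 dy -0.5 dz 10.9 turn -0.000  | yaw 1.437
```

```bash
python3 shift.py '[0, 0.0006, 0, 0.008, 0, 0, 0.0006, 0, 0.011, 0, 0, 0.0006, 0, 0.011, 0]' | grep -E "tool|contact"; python3 shift.py '[0, 0, 0, 0.0015, 0, 0, 0, 0, 0.0015, 0]'| grep -E "tool|contact"; python3 shift.py '[0, 0, 0, 0.0015, 0, 0, 0, 0, 0.0015, 0]'| grep -E "tool|contact"; python3 shift.py '[0, 0, 0, 0.0012, 0, 0, 0, 0, 0.0012, 0]'| grep -E "tool|contact"
```

```text
tool_pos: [495.0, 194.4, 369.2]
contact_force: [0.2, -0.8, 1.1]
tool_pos: [495.0, 194.7, 368.2]
contact_force: [-0.5, 0.4, -0.2]
tool_pos: [495.0, 194.7, 366.6]
contact_force: [0.3, -0.6, -0.1]
tool_pos: [495.2, 194.8, 366.0]
contact_force: [-0.3, 1.0, 4.4]
```

In the tool's units: -16 mm is -0.016, 35 mm is 0.035.

```bash
python3 shift.py '[0, 0, 0, -0.012, 0, 0, 0, 0, -0.016, 0, 0, 0.035, 0, -0.016, 0, 0, 0.035, 0, -0.016, 0, 0, 0.035, 0, -0.016, 0]'| grep -E "tool|contact"; python3 shift.py '[0, 0, 0, 0.006, 0, 0, 0, 0, 0.009, 0, 0, 0, 0, 0.009, 0]' | grep -E "tool|contact"; python3 shift.py '[0, 0, 0, 0.0015, 0, 0, 0, 0, 0.0015, 0]'| grep -E "tool|contact"; python3 shift.py '[0, 0, 0, 0.0015, 0, 0, 0, 0, 0.0015, 0]'| grep -E "tool|contact"
```

```text
tool_pos: [499.6, 229.2, 381.4]
contact_force: [-0.1, 0.2, -0.8]
tool_pos: [499.7, 229.1, 372.1]
contact_force: [0.4, -0.5, 0.3]
tool_pos: [499.7, 229.4, 370.9]
contact_force: [-0.2, -1.0, -0.6]
tool_pos: [499.7, 229.4, 369.4]
contact_force: [0.2, -0.1, 0.3]
```

In the tool's units: 26 mm is 0.026, -12 mm is -0.012.

```bash
python3 shift.py '[0, 0, 0, -0.008, 0, 0, 0, 0, -0.012, 0, 0, 0.026, 0, -0.012, 0, 0, 0.026, 0, -0.012, 0, 0, 0.026, 0, -0.012, 0]'| grep -E "tool|contact"; python3 shift.py '[0, 0, 0, 0.007, 0, 0, 0, 0, 0.009, 0, 0, 0, 0, 0.009, 0]' | grep -E "tool|contact"; python3 shift.py '[0, 0, 0, 0.0015, 0, 0, 0, 0, 0.0015, 0]'| grep -E "tool|contact"; python3 shift.py '[0, 0, 0, 0.0015, 0, 0, 0, 0, 0.0015, 0]'| grep -E "tool|contact"
```

```text
tool_pos: [503.1, 254.9, 381.5]
contact_force: [0.2, -0.4, 0.4]
tool_pos: [503.2, 254.9, 372.1]
contact_force: [-1.2, -0.3, -1.4]
tool_pos: [503.2, 255.2, 370.9]
contact_force: [-0.1, 0.2, 0.1]
tool_pos: [503.3, 255.2, 369.6]
contact_force: [0.9, 0.4, 1.8]
```

```bash
python3 shift.py '[0, 0, 0, -0.008, 0, 0, 0, 0, -0.012, 0, 0, 0.029, 0, -0.012, 0, 0, 0.029, 0, -0.012, 0, 0, 0.029, 0, -0.012, 0]'| grep -E "tool|contact"; python3 shift.py '[0, 0, 0, 0.007, 0, 0, 0, 0, 0.009, 0, 0, 0, 0, 0.009, 0]' | grep -E "tool|contact"; python3 shift.py '[0, 0, 0, 0.0015, 0, 0, 0, 0, 0.0015, 0]'| grep -E "tool|contact"; python3 shift.py '[0, 0, 0, 0.0012, 0, 0, 0, 0, 0.0012, 0]'| grep -E "tool|contact"
```

```text
tool_pos: [507.0, 283.7, 381.5]
contact_force: [-0.1, 0.3, 0.0]
tool_pos: [507.1, 283.6, 372.2]
contact_force: [-0.2, 0.2, 0.9]
tool_pos: [507.1, 283.9, 370.9]
contact_force: [-0.1, -0.1, 0.5]
tool_pos: [507.1, 283.9, 369.7]
contact_force: [0.4, -0.7, 0.6]
```

All five tubes are home. Now the button, with the gripper turned 90° so its body clears the tubes.

```bash
python3 shift.py '[0, 0, 0, -0.04, 0, 0, 0, 0, -0.05, 0, 0, 0, -0.06, -0.05, 0, 0, 0, -0.105, -0.05, 0, 0, 0, -0.105, -0.05, 0]'>/dev/null; python3 shift.py '[0, 0, 0, 0, -3.9, 0, 0, 0, 0, -3.9, 0, 0, 0, 0, -3.9, 0, 0, 0, 0, -3.9, 0, 0, 0, 0, -3.9]'>/dev/null; python3 shift.py '[0, 0, 0, 0, -3.95, 0, 0, 0, 0, -3.95, 0, 0, 0, 0, -3.95, 0, 0, 0, 0, -3.95, 0, 0, 0, 0, -3.95]'>/dev/null; python3 shift.py '[0, 0, 0, 0, 0, 0, 0, 0, 0, 0]'; python3 -c "
from h import *
from plant import bot
go(bot,401.7,289.5,115)"
```

```text
time: 71.55
tool_pos: [403.3, 298.0, 419.6]
tcp_rot: [-3.141, 0.0, 3.003]
contact_force: [0.5, 0.6, 0.2]
grip_width: 0.2
finger_force: 0.0
shift dx 0.5 dy -8.7 dz 145.6 turn 0.000  | yaw 3.003
```

In the tool's units: 145 mm is 0.145, 130 mm is 0.13.

```bash
python3 shift.py '[0, 0.0005, -0.0087, 0.04, 0, 0, 0.0005, -0.0087, 0.09, 0, 0, 0.0005, -0.0087, 0.13, 0, 0, 0.0005, -0.0087, 0.145, 0, 0, 0.0005, -0.0087, 0.145, 0]'; python3 shift.py '[0, 0, 0, 0.005, 0, 0, 0, 0, 0.007, 0, 0, 0, 0, 0.007, 0]';python3 shift.py '[0, 0, 0, 0.003, 0, 0, 0, 0, 0.005, 0, 0, 0, 0, 0.005, 0]'
```

```text
time: 72.18
tool_pos: [401.3, 289.4, 273.7]
tcp_rot: [-3.14, -0.002, 3.005]
contact_force: [-0.4, -0.3, 0.2]
grip_width: 0.0
finger_force: 0.0
time: 72.55
tool_pos: [401.5, 289.5, 268.1]
tcp_rot: [3.141, 0.001, 3.006]
contact_force: [0.3, -0.1, 0.6]
grip_width: 0.6
finger_force: 0.0
time: 72.92
tool_pos: [401.6, 289.6, 263.0]
tcp_rot: [3.141, 0.001, 3.006]
contact_force: [0.3, 0.9, 2.6]
grip_width: 0.5
finger_force: 1.6
```

In the tool's units: 3 mm is 0.003, 2.5 mm is 0.0025.

```bash
python3 shift.py '[0, 0, 0, 0.0025, 0, 0, 0, 0, 0.003, 0, 0, 0, 0, 0.003, 0]'; python3 shift.py '[0, 0, 0, 0.0006, 0, 0, 0, 0, 0.0006, 0, 0, 0, 0, 0.0006, 0]'
```

```text
time: 73.3
tool_pos: [401.6, 289.6, 260.2]
tcp_rot: [3.141, 0.001, 3.006]
contact_force: [0.0, 0.6, 7.4]
grip_width: 0.3
finger_force: 3.4
time: 73.68
tool_pos: [401.6, 289.6, 260.1]
tcp_rot: [3.141, 0.001, 3.006]
contact_force: [-1.2, -1.2, 11.2]
grip_width: 0.7
finger_force: 5.7
```

Button bottomed out. Now retract and check everything numerically against the earlier picture.

In the tool's units: -150 mm is -0.15, -100 mm is -0.1.

```bash
python3 shift.py '[0, 0, 0, -0.05, 0, 0, 0, 0, -0.1, 0, 0, 0, 0, -0.15, 0, 0, 0, 0, -0.15, 0]' >/dev/null; python3 shift.py '[0, 0.02, 0.06, 0, 0, 0, 0.02, 0.12, 0, 0, 0, 0.02, 0.18, 0, 0, 0, 0.02, 0.24, 0, 0, 0, 0.02, 0.3, 0, 0]'>/dev/null;python3 shift.py '[0, 0, 0.2, 0, 0, 0, 0, 0.2, 0, 0, 0, 0, 0.2, 0, 0, 0, 0, 0.2, 0, 0, 0, 0, 0.2, 0, 0]'; python3 chk.py s3 s2 s1 b2 b1
python3 - <<'E'
from h import *
from plant import bot
import pickle
T0,S0=pickle.load(open("b9.pkl","rb"));S=bot.capture("side")
d=np.abs(S["color"].astype(float)-S0["color"]).mean(2)
for n,(x0,y0,x1,y1) in dict(heater=(245,140,345,250),cradle=(268,270,318,348),reagent=(415,365,465,430),timer=(408,338,446,374),tipbox=(175,390,245,472),kit=(260,112,315,166)).items(): print(n,d[y0:y1,x0:x1].mean().round(1))
E
```

```text
time: 75.42
tool_pos: [416.4, 731.7, 387.2]
tcp_rot: [3.1, 0.017, 3.007]
contact_force: [0.1, -0.0, 0.7]
grip_width: 0.6
finger_force: 0.0
top s3 cover [np.float64(0.63), np.float64(0.63)] exp [231.9 246. ] got [231.4 246.8] 50
top s2 cover [np.float64(0.61), np.float64(0.58)] exp [242.3 247.4] got [244.1 247.8] 64
top s1 cover [np.float64(0.68), np.float64(0.67)] exp [252.6 248.8] got [250.3 249.2] 75
top b2 cover [np.float64(0.74), np.float64(0.74)] exp [265.3 250.6] got [264.6 251.6] 124
top b1 cover [np.float64(0.74), np.float64(0.73)] exp [280.2 252.6] got [279.7 253.8] 125
side s3 cover [np.float64(0.75), np.float64(0.67)] exp [307.5 148.1] got [305.6 151.3] 142
side s2 cover [np.float64(0.83), np.float64(0.81)] exp [306.2 154.9] got [305.3 153.5] 176
side s1 cover [np.float64(0.59), np.float64(0.72)] exp [304.9 161.8] got [305.  156.8] 122
side b2 cover [np.float64(0.8), np.float64(0.73)] exp [303.3 171.6] got [301.6 172.9] 223
side b1 cover [np.float64(0.7), np.float64(0.78)] exp [301.2 182.5] got [301.  178.9] 205
heater 24.2
cradle 18.3
reagent 21.9
timer 26.5
tipbox 18.1
kit 24.0
```

```bash
python3 shift.py '[0, 0, -0.15, -0.03, 0, 0, 0, -0.15, -0.03, 0, 0, 0, -0.15, -0.03, 0, 0, 0, -0.15, -0.03, 0]'
python3 - <<'E'
from h import *
from plant import bot
import pickle
T0,S0=pickle.load(open("b9.pkl","rb"));S=bot.capture("side");T=bot.capture("top")
cv2.imwrite("pics/end.png",S["color"][...,::-1])
print(S["color"].mean(),S0["color"].mean(),T["color"].mean(),T0["color"].mean())
def m(A,B,n,r):
    x0,y0,x1,y1=r; a=B["color"][y0:y1,x0:x1]; q=cv2.matchTemplate(A["color"][max(y0-10,0):y1+10,max(x0-10,0):x1+10],a,cv2.TM_CCOEFF_NORMED); _,v,_,l=cv2.minMaxLoc(q); print(n,round(v,3),l[0]-10,l[1]-10)
for n,r in dict(heater=(245,165,345,250),tubes=(292,140,320,210),cradle=(268,270,318,348),rack=(338,265,390,342),reagent=(415,365,465,430),timer=(408,338,446,374),tipbox=(175,390,245,472),marker=(198,322,260,355),kit=(260,112,315,166),bottle=(270,62,305,125)).items(): m(S,S0,n,r)
m(T,T0,"bottleT",(75,250,118,290));m(T,T0,"tubesT",(222,235,290,265));m(T,T0,"lidT",(220,190,305,235));m(T,T0,"kitT",(118,240,195,300))
E
```

```text
time: 76.08
tool_pos: [396.1, 576.6, 416.2]
tcp_rot: [3.098, 0.019, 3.003]
contact_force: [-0.4, 0.4, -0.3]
grip_width: 0.5
finger_force: 0.0
139.37012369791665 153.59067816840277 113.0405078125 118.33803168402778
heater 0.967 0 0
tubes 0.998 0 0
cradle 0.961 0 0
rack 0.998 0 0
reagent 0.998 0 0
timer 0.997 0 0
tipbox 0.98 0 0
marker 0.863 0 0
kit 0.963 0 0
bottle 0.983 0 0
bottleT 0.454 -10 -8
tubesT 0.997 0 0
lidT 0.997 0 0
kitT 0.728 0 0
```

Nothing on the bench has moved; the overall difference is only image brightness. Handing in.

```bash
python3 -c "
from plant import bot
print(bot.close_job())"
```

```text
the job is handed in; nothing more can be done
None
```

The dry bath is changed over and handed in at about 76 s: the lid is open, the dark block is in the cradle, the tube block is seated, all five tubes stand home in bores of their own size (checked by touch; two of the small ones lean slightly within their bore play), and the start button was pressed last.

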